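# Ballast a turned foot on the spring scale

### The job

Bring the wooden foot on the spring scale up to weight: one at a time, thread steel ballast rings from the board over the foot's rod, feeling for the rod with a light touch and setting each ring down flat and gently before letting go, until the red pointer comes to rest inside the green band. Never push the pan down into the red zone, leave the rings that are not needed on the board, and do not disturb the other things on the bench.

Things in the scene. Friction and masses are not known exactly. Their poses are not given: they have to be found in the camera images.
- pan (a joint): travel of the sprung pan in m: 0 at its top stop, growing as it sinks, bottom stop 0.045. Green band 0.024 to 0.034; red overload zone from 0.037. Spring 290 N/m (1 N sinks it 3.4 mm), damped: at rest within 0.5 s. Under the foot alone it stands between 0.003 and 0.013 (wood differs in weight); each ring sinks it 7 to 9 mm more, so two or three rings are needed
- pan_centre (a point): centre of the upper face of the pan's floor; it sinks with the pan. Round aluminium pan, 172 mm across, rim 13 mm above the floor. In it stands a round beech foot, 146 mm across, its shoulder 28 mm above this point, with a central boss and an upright steel rod. The foot cannot be lifted out
- seat_level (a point): point on the pan's axis 36 mm above the pan's floor, at the height of the top of the foot's boss (44 mm across, 8 mm above the shoulder), where the first ring sits; sinks with the pan
- rod_level (a point): point on the pan's axis at the height of the rod's tip, 42 mm above the boss; sinks with the pan. The rod is 16 mm thick with its edge barely broken. The foot stands loosely, so the rod itself may be up to 7 mm from this point along each of the scale's x and y axes: find it by feel or sight. Pushed sideways with more than about 3 N the foot slides
- scale: blue spring scale fixed on the table, base 200 x 200 x 63 mm high; origin under the centre of the base, below the pan's centre. Its upright white face plate stands beside the pan, on the scale's -y side, 108 to 179 mm from the centre and up to 152 mm above the table
- band (a point): middle of the green band on the white face plate, which is printed on both sides: black lines 5 mm apart, the green band 10 mm high, the red zone below it. A red pointer fixed to the pan runs down along both faces
- board: plywood board fixed on the table, 200 (x) x 250 (y) x 15 mm, origin under its centre; on it four rings lie flat in two rows, about 80 mm apart along its x and 114 mm along its y
- ring0_centre (a point): centre (half-way up) of a flat dark steel ballast ring, 60 mm outside, 19 mm bore, 12 mm thick, about 0.21 to 0.27 kg, its z axis along the bore; one of four alike
- ring1_centre (a point): centre (half-way up) of a flat dark steel ballast ring, 60 mm outside, 19 mm bore, 12 mm thick, about 0.21 to 0.27 kg, its z axis along the bore; one of four alike
- ring2_centre (a point): centre (half-way up) of a flat dark steel ballast ring, 60 mm outside, 19 mm bore, 12 mm thick, about 0.21 to 0.27 kg, its z axis along the bore; one of four alike
- ring3_centre (a point): centre (half-way up) of a flat dark steel ballast ring, 60 mm outside, 19 mm bore, 12 mm thick, about 0.21 to 0.27 kg, its z axis along the bore; one of four alike
- glue: bystander, to be left alone: white glue bottle, 56 mm across, 150 mm tall, orange cap, yellow label, standing; origin under its middle
- sanding_block: bystander, to be left alone: cork sanding block 110 x 62 x 32 mm; origin under its middle
- cover_disc: bystander, to be left alone: plain beech disc 60 mm across and 12 mm thick, without a hole, lying flat on the table; origin under its middle
- lock_nut: bystander, to be left alone: steel hex nut 24 mm across flats, 13 mm tall, lying flat; origin under its middle
- brush: bystander, to be left alone: glue brush lying on the table, 170 mm long; origin under its middle
There are look-alikes about, which are no part of the job. What is shaped like the part that bears ring0_centre but orange, purple or turquoise is not meant.

How it is judged (in metres and radians):
On the way, in this order (a step that is already met when the one before it is completed fails the run):
1. a first ring sits flat on the foot's boss, over the rod, and is let go ((((horizontal distance between ring0_centre and pan_centre below 0.013 m and z of ring0_centre in the frame of pan_centre between 0.036 and 0.07 m and angle between ring0_centre's own z axis and vertical below 0.12 rad) and contact force between the fingers and ring0 below 0.2 N and z of ring0_centre in the frame of pan_centre below 0.046 m) or ((horizontal distance between ring1_centre and pan_centre below 0.013 m and z of ring1_centre in the frame of pan_centre between 0.036 and 0.07 m and angle between ring1_centre's own z axis and vertical below 0.12 rad) and contact force between the fingers and ring1 below 0.2 N and z of ring1_centre in the frame of pan_centre below 0.046 m) or ((horizontal distance between ring2_centre and pan_centre below 0.013 m and z of ring2_centre in the frame of pan_centre between 0.036 and 0.07 m and angle between ring2_centre's own z axis and vertical below 0.12 rad) and contact force between the fingers and ring2 below 0.2 N and z of ring2_centre in the frame of pan_centre below 0.046 m) or ((horizontal distance between ring3_centre and pan_centre below 0.013 m and z of ring3_centre in the frame of pan_centre between 0.036 and 0.07 m and angle between ring3_centre's own z axis and vertical below 0.12 rad) and contact force between the fingers and ring3 below 0.2 N and z of ring3_centre in the frame of pan_centre below 0.046 m))), for 0.1 s.
2. a second ring sits flat on the first, over the rod, and is let go ((((horizontal distance between ring0_centre and pan_centre below 0.013 m and z of ring0_centre in the frame of pan_centre between 0.036 and 0.07 m and angle between ring0_centre's own z axis and vertical below 0.12 rad) and contact force between the fingers and ring0 below 0.2 N and z of ring0_centre in the frame of pan_centre above 0.05 m) or ((horizontal distance between ring1_centre and pan_centre below 0.013 m and z of ring1_centre in the frame of pan_centre between 0.036 and 0.07 m and angle between ring1_centre's own z axis and vertical below 0.12 rad) and contact force between the fingers and ring1 below 0.2 N and z of ring1_centre in the frame of pan_centre above 0.05 m) or ((horizontal distance between ring2_centre and pan_centre below 0.013 m and z of ring2_centre in the frame of pan_centre between 0.036 and 0.07 m and angle between ring2_centre's own z axis and vertical below 0.12 rad) and contact force between the fingers and ring2 below 0.2 N and z of ring2_centre in the frame of pan_centre above 0.05 m) or ((horizontal distance between ring3_centre and pan_centre below 0.013 m and z of ring3_centre in the frame of pan_centre between 0.036 and 0.07 m and angle between ring3_centre's own z axis and vertical below 0.12 rad) and contact force between the fingers and ring3 below 0.2 N and z of ring3_centre in the frame of pan_centre above 0.05 m))), for 0.1 s.
At the end, for the whole second after the job is handed in: The pointer rests in the green band (pan travel 24 to 34 mm, 0.8 mm tolerance either way), every ring is either threaded on the rod and lying flat (within about 7 degrees) on the boss or on the rings below it, or lies flat on the board, and all are let go and at rest (value of joint pan between 0.0232 and 0.0348 m and velocity of joint pan between -0.01 and 0.01 m/s and ((horizontal distance between ring0_centre and pan_centre below 0.013 m and z of ring0_centre in the frame of pan_centre between 0.036 and 0.07 m and angle between ring0_centre's own z axis and vertical below 0.12 rad) or (z of ring0_centre in the frame of board between 0.012 and 0.03 m and x of ring0_centre in the frame of board between -0.1 and 0.1 m and y of ring0_centre in the frame of board between -0.125 and 0.125 m)) and ((horizontal distance between ring1_centre and pan_centre below 0.013 m and z of ring1_centre in the frame of pan_centre between 0.036 and 0.07 m and angle between ring1_centre's own z axis and vertical below 0.12 rad) or (z of ring1_centre in the frame of board between 0.012 and 0.03 m and x of ring1_centre in the frame of board between -0.1 and 0.1 m and y of ring1_centre in the frame of board between -0.125 and 0.125 m)) and ((horizontal distance between ring2_centre and pan_centre below 0.013 m and z of ring2_centre in the frame of pan_centre between 0.036 and 0.07 m and angle between ring2_centre's own z axis and vertical below 0.12 rad) or (z of ring2_centre in the frame of board between 0.012 and 0.03 m and x of ring2_centre in the frame of board between -0.1 and 0.1 m and y of ring2_centre in the frame of board between -0.125 and 0.125 m)) and ((horizontal distance between ring3_centre and pan_centre below 0.013 m and z of ring3_centre in the frame of pan_centre between 0.036 and 0.07 m and angle between ring3_centre's own z axis and vertical below 0.12 rad) or (z of ring3_centre in the frame of board between 0.012 and 0.03 m and x of ring3_centre in the frame of board between -0.1 and 0.1 m and y of ring3_centre in the frame of board between -0.125 and 0.125 m)) and linear speed of each of ring0, ring1, ring2, ring3 below 0.02 m/s); the robot touches nothing.
It fails at once if the pan is pushed down into the red overload zone (more than 37 mm) (value of joint pan above 0.037 m).
It fails at once if the pan is slammed: it sinks faster than 0.1 m/s, as when a ring is dropped onto it (velocity of joint pan above 0.1 m/s).
It fails at once if the robot presses on the scale, the pan or the wooden foot with its fingers or arm (more than 8 N) (contact force between any of the fingers, the arm and scale above 8 N).
It fails at once if two rings are carried at once ((z of each of ring0_centre, ring1_centre in the frame of board above 0.05 m and horizontal distance between each of ring0_centre, ring1_centre and pan_centre above 0.05 m) or (z of each of ring0_centre, ring2_centre in the frame of board above 0.05 m and horizontal distance between each of ring0_centre, ring2_centre and pan_centre above 0.05 m) or (z of each of ring0_centre, ring3_centre in the frame of board above 0.05 m and horizontal distance between each of ring0_centre, ring3_centre and pan_centre above 0.05 m) or (z of each of ring1_centre, ring2_centre in the frame of board above 0.05 m and horizontal distance between each of ring1_centre, ring2_centre and pan_centre above 0.05 m) or (z of each of ring1_centre, ring3_centre in the frame of board above 0.05 m and horizontal distance between each of ring1_centre, ring3_centre and pan_centre above 0.05 m) or (z of each of ring2_centre, ring3_centre in the frame of board above 0.05 m and horizontal distance between each of ring2_centre, ring3_centre and pan_centre above 0.05 m)).
It fails at once if a bystander is moved more than 25 mm (distance of any of glue, sanding_block, cover_disc, lock_nut, brush from where it was at the start of the episode above 0.025 m).
It also fails if it takes over 72 s, if anything falls off the work surface, if the arm or the gripper's body presses on something with over 40 N, if the wrist force passes 120 N, or if a joint passes its speed limit or range.

### The arm

A 7-joint arm with a two-finger parallel gripper is mounted at the origin on the work surface. World frame = base frame: x ahead of the robot, y to its left, z up, the work surface at z = 0. Lengths are in mm, angles in rad, forces in N, time in s.
With the tool pointing down it reaches from about 400 to 875 mm from the base axis. Payload 4.4 kg.
Tool frame: the origin (TCP) lies at the very end of the fingers, on their centre line; the grasp point (between the pads) lies 19 mm behind it; y points along the fingers, x is the direction in which the jaws open and shut, and the axes are right-handed (so a half turn about y gives the same grasp; the last joint's range is limited). The gripper opens to 85 mm and grips with 20 to 120 N. Pads are 22 mm wide; open, the fingers measure 114 mm over their backs; the gripper's body (76 mm by 85 mm) begins 54 mm behind the grasp point. The pads swing forward as they close: fully open they stand 13 mm farther back than shut.
Start: joints at [1.063, 0.628, 0.038, 1.517, -0.027, 0.996, -0.02], TCP at [277.947, -587.591, 231.313] pointing down, gripper open.
Joint ranges: [-3.06, 3.06], [-0.37, 2.12], [-1.25, 1.32], [0.18, 2.47], [-1.1, 4.24], [0.23, 1.98], [-2.94, 2.94]. Speed limits (rad/s): [2.57, 2.57, 3.14, 3.14, 3.14, 3.14, 3.14].

### API

Orientations are given as a 3x3 rotation matrix whose columns are the frame's x, y, z axes.
In Python, from plant import * gives the robot as it stands. The module is installed in compiled form; this text tells all that it offers.
- The arm moves only by the shell command python3 -m creep 'ROWS' [FORCE]. ROWS is a JSON object of lists of equal length, an entry for each row: "twist": the turn, a rotation vector about the tool's x, y, z in degrees, a list of three; "dp": the shift along the tool's x, y, z in cm, a list of three; "gripper": the opening, from 0 (shut) to 1 (fully open). In form: {"twist": [[ax, ay, az], ...], "dp": [[dx, dy, dz], ...], "gripper": [gripper, ...]}. A call has 1 to 10 rows; each row shifts and turns the pose as measured when the row begins, along the tool's axes as they then stand; what a row does not reach is not made up. A row lasts 1/10 s, in which the tool goes at most 50 mm and 8.59 degrees, less where a joint would pass 70% of its speed; a pose out of reach is approached as far as the arm can. A call is refused whole if a number of a shift passes 5 or a number of a turn 8.59, either way. A call with a gripper value outside its range is refused whole. The fingers move at their own pace and stop on an object; FORCE is the grip in N (left out, the last holds). Time passes only in rows, so rows that do not move let the fingers close. It gives the time, the measured TCP pose, the force and the opening at its end, in the units of the state.
- get_state(): the state, without advancing time (a new reading comes with each control period).
- grab_frame(name): name is "scene" or "side" or "wrist"; returns a dict with "pixels" (420x560x3 uint8, red, green, blue), "mtx" (3x3 intrinsics, pixels), "extrinsics" (4x4, takes a point from world to camera coordinates). Camera axes: x right, y down, z forward; pixel columns grow to the right and rows downward; lengths in mm; the calibration is good to about 2 mm. A picture is of the moment at which its call begins. There is no depth.
- job_done(): hands the job in, once; it reports no verdict.
The state is a dict: "clock": time; "joints": joint angles; "joint_velocities": joint speeds; "joint_torque": joint torques, N m; "position": TCP position; "orientation": TCP orientation; "ft_force": force on the tool from outside, world axes, zero at the start; "ft_torque": the same for the moment, N m; "finger_gap": finger opening in mm.
Only numpy, scipy, OpenCV 4.12 (cv2) and the standard library are available. Lean on these libraries where they do the work, as an engineer would, in place of code of your own. Each camera call takes 0.05 s, during which the arm holds its last target.

## Working session

There is one attempt and no reset: what is moved stays moved. The work goes in short steps, Python scripts to look and compute and a shell command to move; the robot and the scene stay as the last step left them, time stands still between calls to the robot, and variables do not carry over. Pictures are saved under pics/ and viewed, and the job is handed in when it is done.

```bash
mkdir -p pics; python3 - <<'E'
from plant import *
import cv2
s=get_state(); print({k:(s[k]) for k in s})
for n in ("scene","side","wrist"):
    f=grab_frame(n); cv2.imwrite(f"pics/{n}0.png",f["pixels"][:,:,::-1]); print(n,f["mtx"],f["extrinsics"])
E
```

```text
{'clock': 0.0, 'joints': array([ 1.0632066 ,  0.62932096,  0.03845151,  1.51836186, -0.02699322,
        0.99631544, -0.02002778]), 'joint_velocities': array([-1.76061113e-03, -9.29863913e-04,  1.68059702e-03,  1.02880579e-04,
       -3.25293400e-05,  1.98722324e-04, -1.06096490e-03]), 'joint_torque': array([-2.68156618e-04, -5.63413131e+01,  1.22619476e+00, -1.93445760e+01,
        1.09903034e-02,  1.06361933e-02,  1.93585606e-05]), 'position': array([ 277.66492708, -587.01783282,  230.40754965]), 'orientation': array([[ 4.27528616e-01, -8.38369012e-04,  9.04001427e-01],
       [-9.03999846e-01,  1.69090056e-03,  4.27529436e-01],
       [-1.88700395e-03, -9.99998219e-01, -3.49770816e-05]]), 'ft_force': array([0.46617104, 0.40574751, 0.82109322]), 'ft_torque': array([0.03573106, 0.02148054, 0.00932428]), 'finger_gap': 85.19425730001221}
scene [[466.88782635   0.         273.49554511]
 [  0.         466.88782635 220.68303869]
 [  0.           0.           1.        ]] [[ 6.88785647e-01  7.24894268e-01  1.01308305e-02 -3.54365675e+02]
 [ 5.67234563e-01 -5.30171787e-01 -6.30208558e-01 -
[... 253 characters left out ...]
    0.           1.        ]] [[-9.85703813e-01 -1.68138363e-01  1.08390041e-02  5.06635133e+02]
 [-1.28413032e-01  7.08052347e-01 -6.94386036e-01  1.54967087e+02]
 [ 1.09078349e-01 -6.85850833e-01 -7.19521055e-01  9.56004463e+02]
 [ 0.00000000e+00  0.00000000e+00  0.00000000e+00  1.00000000e+00]]
wrist [[322.34960463   0.         278.56830941]
 [  0.         322.34960463 213.33284578]
 [  0.           0.           1.        ]] [[ 4.28222145e-01 -9.03673009e-01 -9.42176195e-04 -6.49525323e+02]
 [-8.59313891e-01 -4.07523963e-01  3.09036982e-01 -4.09705765e+01]
 [-2.79652339e-01 -1.31526854e-01 -9.51049555e-01  3.79941837e+02]
 [ 0.00000000e+00  0.00000000e+00  0.00000000e+00  1.00000000e+00]]
```

View images.

View pics/scene0.png

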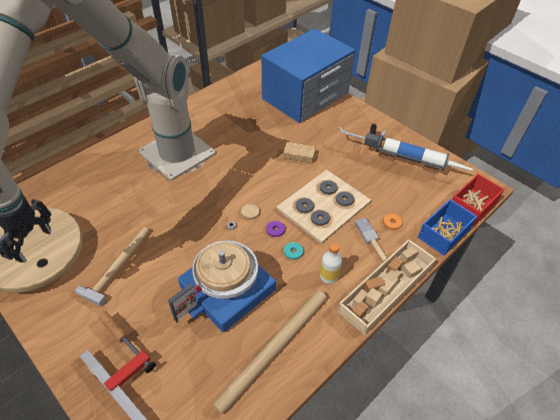

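View pics/side0.png

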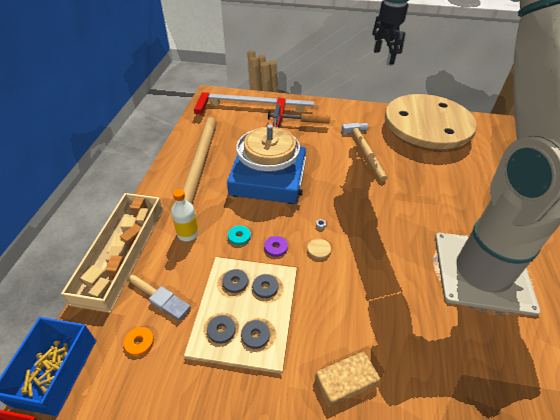

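View pics/wrist0.png

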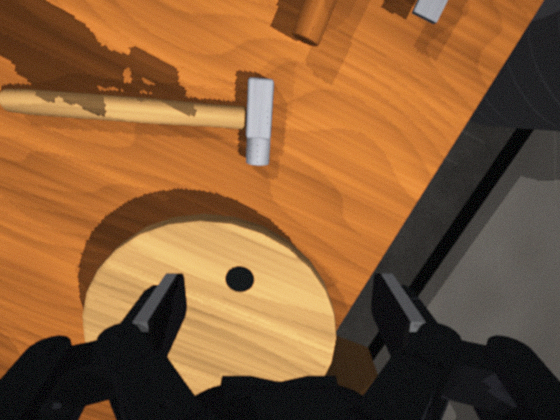

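The pictures show the four dark rings on the plywood board. In scene they are at (328,187), (345,199), (305,205) and (320,218); in side at (234,281), (265,286), (221,328) and (256,334). Things that could be mistaken for them (scene pixels): purple ring (275,229), turquoise ring (293,251), orange ring (392,222), plain disc (250,211) and nut (231,225). I choose the four dark grey ones on the board. The scale with foot and rod is at scene (222,270), side (268,150).

```bash
cat > h.py <<'E'
from plant import *
import numpy as np, cv2
def ray(f,uv):
    K=f["mtx"];E=f["extrinsics"];R=E[:3,:3];t=E[:3,3]
    d=R.T@np.linalg.solve(K,[uv[0],uv[1],1.]); return -R.T@t, d/np.linalg.norm(d)
def onz(f,uv,z):
    c,d=ray(f,uv); return c+d*(z-c[2])/d[2]
def tri(fs,uvs):
    A=np.zeros((3,3));b=np.zeros(3);P=[]
    for f,uv in zip(fs,uvs):
        c,d=ray(f,uv);M=np.eye(3)-np.outer(d,d);A+=M;b+=M@c;P.append((c,d))
    p=np.linalg.solve(A,b); return p,[np.linalg.norm((np.eye(3)-np.outer(d,d))@(p-c)) for c,d in P]
def proj(f,p):
    q=f["extrinsics"][:3,:3]@p+f["extrinsics"][:3,3]; q=f["mtx"]@q; return q[:2]/q[2]
def save(n,im,k=1,box=None):
    if box: im=im[box[1]:box[3],box[0]:box[2]]
    if k!=1: im=cv2.resize(im,None,fx=k,fy=k,interpolation=cv2.INTER_CUBIC)
    cv2.imwrite(f"pics/{n}.png",im[:,:,::-1])
def st():
    s=get_state(); print("t",round(s["clock"],2),"p",s["position"].round(1),"F",s["ft_force"].round(2),"gap",round(s["finger_gap"],1)); return s
E
python3 - <<'E'
from h import *
S=grab_frame("scene");D=grab_frame("side")
save("sc_board",S["pixels"],4,(260,160,400,270)); save("sc_scale",S["pixels"],5,(155,215,285,335))
save("sd_board",D["pixels"],4,(170,250,340,380)); save("sd_scale",D["pixels"],5,(210,100,330,215))
for n,f,seeds in (("scene",S,[(328,187),(345,199),(305,205),(320,218)]),("side",D,[(234,281),(265,286),(221,328),(256,334)])):
    hsv=cv2.cvtColor(f["pixels"],cv2.COLOR_RGB2HSV)
    m=((hsv[:,:,2]<115)&(hsv[:,:,1]<110)).astype(np.uint8)
    nn,l,stt,c=cv2.connectedComponentsWithStats(m)
    for i in range(1,nn):
        if 60<stt[i,4]<2500 and min(np.hypot(*(c[i]-np.array(s))) for s in seeds)<15:
            cnt=cv2.findContours((l==i).astype(np.uint8),cv2.RETR_EXTERNAL,cv2.CHAIN_APPROX_NONE)[0][0]
            e=cv2.fitEllipse(cnt); print(n,c[i].round(1),stt[i],np.round(e[0],1),np.round(e[1],1),onz(f,e[0],23).round(1))
E
```

```text
scene [328.1 187.2] [320 181  17  14 169] [328.  187.2] [12.4 16.4] [511.7 258.5  23. ]
scene [344.6 198.8] [336 192  18  14 181] [344.5 198.7] [12.7 17.3] [584.8 259.9  23. ]
scene [304.2 205.4] [296 199  18  14 187] [304.3 205.4] [13.4 17.2] [513.7 140.5  23. ]
scene [319.8 217.7] [311 211  19  15 202] [319.8 217.7] [13.9 17.8] [584.4 139.4  23. ]
side [233.3 282. ] [222 270  26  23 238] [234.5 281.3] [20.6 23.1] [583.7 148.9  23. ]
side [264.6 293.7] [252 286  26  13  85] [264.7 284.1] [25.3 25.7] [513.9 144.1  23. ]
side [218.7 329.9] [207 316  28  28 402] [219.4 330. ] [24.4 26.9] [586.3 270.8  23. ]
side [250.7 338.1] [241 321  29  28 181] [255.9 334.2] [25.6 26.9] [509.2 266.8  23. ]
```

View pics/sc_board.png

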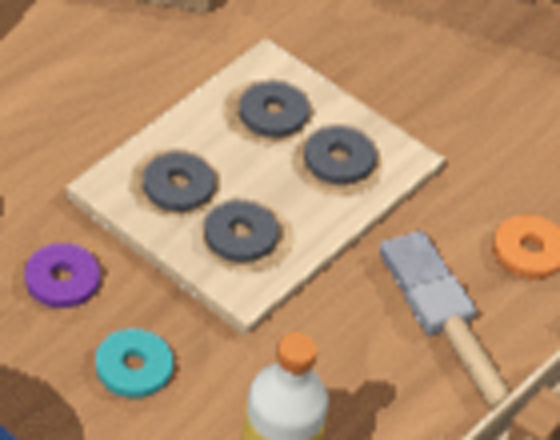

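View pics/sd_board.png

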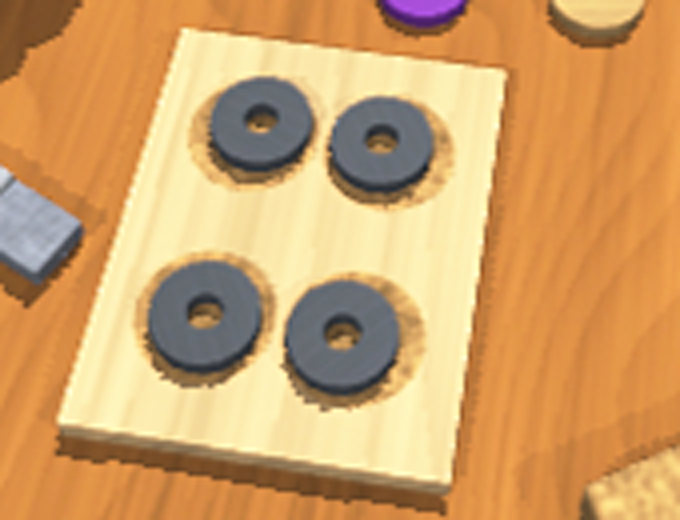

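View pics/sc_scale.png

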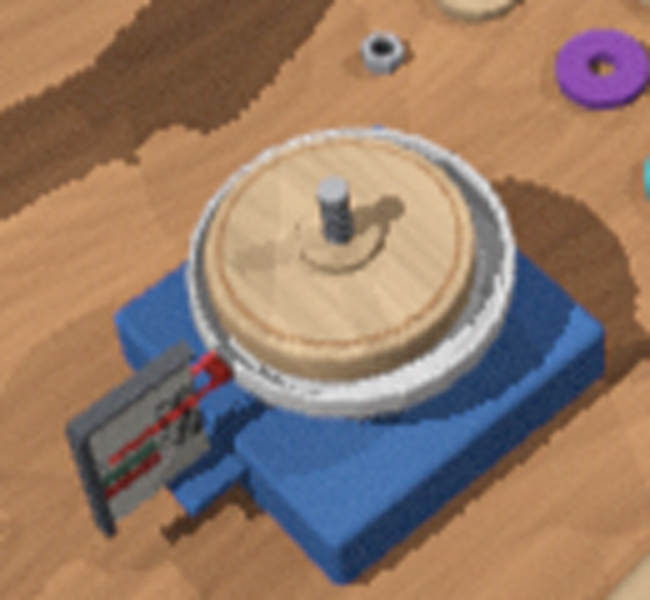

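View pics/sd_scale.png

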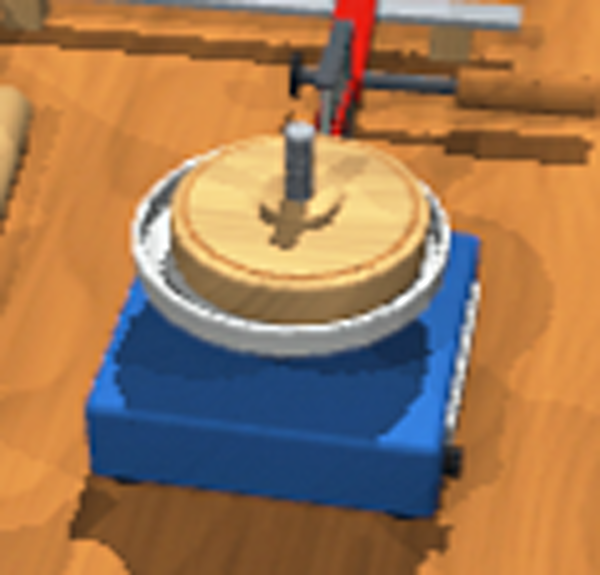

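Crops confirm the four rings are dark grey with a bore. The rod tip is at scene (221.6,252), side (269.8,126).

```bash
python3 - <<'E'
from h import *
S=grab_frame("scene");D=grab_frame("side")
for a,b in (((328.5,186.7),(255.5,333.7)),((345.2,198.2),(221.5,328)),((305,205),(265.5,285.5)),((320.5,217.2),(235.2,280.2))):
    p,r=tri([S,D],[a,b]); print("ring",p.round(1),np.round(r,1),onz(S,a,27).round(1)[:2],onz(D,b,27).round(1)[:2])
p,r=tri([S,D],[(221.6,252),(269.8,126)]);print("rod",p.round(1),np.round(r,1))
# pan rim ellipse: scene crop extents
for q in ((178,290),(193,331)):pass
for z in (63,):
  print("base corners scene",[onz(S,(155+u/5,215+v/5),z).round(1)[:2] for u,v in ((118,318),(604,330),(345,560-15))])
  print("base corners side",[onz(D,(210+u/5,100+v/5),z).round(1)[:2] for u,v in ((480,237),(440,437),(90,408))])
print("plate top",[onz(S,(155+u/5,215+v/5),152).round(1)[:2] for u,v in ((70,425),(188,345))])
print("glue",onz(S,(334,248),150),onz(D,(180,195),150))
E
```

```text
ring [510.1 264.1  20.1] [0.6 0.6] [513.4 258.5] [509.8 267.7]
ring [583.6 264.9  21. ] [0.2 0.2] [586.8 260.3] [582.1 267.6]
ring [512.  145.5  19.8] [0.2 0.2] [516.2 140.8] [510.9 150. ]
ring [583.3 144.1  20.7] [0.1 0.1] [586.4 139.9] [582.  148.2]
rod [ 571.2 -242.1  186.7] [0.8 0.8]
base corners scene [array([ 484.5, -339.4]), array([ 676.7, -146.1]), array([ 678.7, -335.8])]
base corners side [array([ 475.8, -329.3]), array([ 476.9, -148.5]), array([ 669.7, -137. ])]
plate top [array([ 573. , -417.7]), array([ 576.2, -346.5])]
glue [747.48431881   4.25626558 150.        ] [737.73758394  20.17270181 150.        ]
```

```bash
python3 - <<'E'
from h import *
s=get_state();W=grab_frame("wrist");R=s["orientation"];p=s["position"]
for b in (0,5,10,13,16,19,32):
    print(b,[proj(W,p+R@np.array([x,-b,0])).round(0) for x in (-42.6,42.6)], [proj(W,p+R@np.array([x,-b,z])).round(0) for x in (-42.6,) for z in(-11,11)])
c=-W["extrinsics"][:3,:3].T@W["extrinsics"][:3,3]; print("cam in tool",(R.T@(c-p)).round(1), (R.T@W["extrinsics"][:3,:3].T).round(2))
save("w_tip",W["pixels"],2,(80,220,460,420))
E
```

```text
0 [array([192., 275.]), array([364., 275.])] [array([194., 295.]), array([190., 255.])]
5 [array([190., 280.]), array([366., 281.])] [array([192., 300.]), array([188., 260.])]
10 [array([187., 286.]), array([369., 286.])] [array([189., 306.]), array([185., 265.])]
13 [array([185., 289.]), array([371., 289.])] [array([187., 310.]), array([183., 268.])]
16 [array([183., 293.]), array([373., 293.])] [array([185., 314.]), array([181., 271.])]
19 [array([181., 297.]), array([374., 297.])] [array([184., 318.]), array([179., 274.])]
32 [array([172., 314.]), array([384., 315.])] [array([175., 337.]), array([169., 291.])]
cam in tool [ 1.000e-01 -1.429e+02  7.890e+01] [[ 1.    0.    0.  ]
 [-0.   -0.31  0.95]
 [ 0.   -0.95 -0.31]]
```

View pics/w_tip.png

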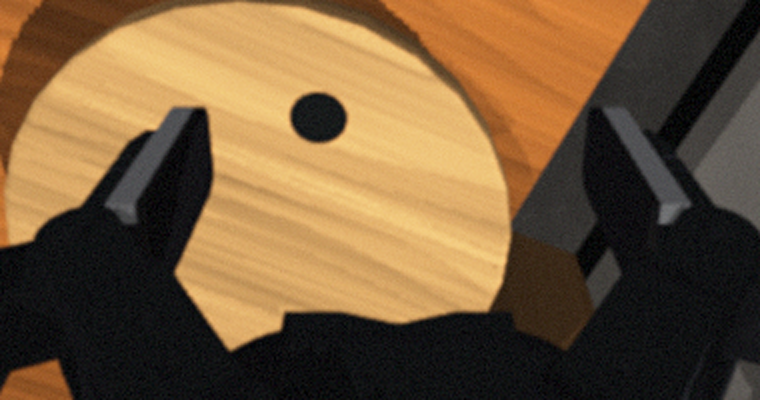

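Open fingertips stand about 13–16 mm behind the TCP, so the TCP is their shut position. Turn the jaws along world y and go above the rod to measure it with the wrist camera.

```bash
python3 -m creep '{"twist":[[0,8.4,0],[0,8.4,0],[0,8.4,0],[0,0,0]],"dp":[[0,0,0],[0,0,0],[0,0,0],[0,0,0]],"gripper":[1,1,1,1]}' 20
python3 -m creep '{"twist":[[0,0,0],[0,0,0],[0,0,0],[0,0,0],[0,0,0],[0,0,0],[0,0,0],[0,0,0]],"dp":[[-3.2,0,3],[-3.2,0,3],[-3.2,0,3],[-3.2,0,3],[-3.2,0,3],[-3.2,0,3],[-3.2,0,3],[-3.2,0,3]],"gripper":[1,1,1,1,1,1,1,1]}'
cat >> h.py <<'E'
def go(p,R=np.array([[0,0,1.],[-1,0,0],[0,-1,0]])):
    from scipy.spatial.transform import Rotation as Q
    s=st(); A=s["orientation"]; print(" dp cm",(A.T@(np.array(p)-s["position"])/10).round(2)," twist deg",Q.from_matrix(A.T@R).as_rotvec(degrees=True).round(2)); return s
E
python3 - <<'E'
from h import *
go([571,-242,240])
E
```

```text
clock: 0.8
position: [277.8, -587.5, 231.1]
orientation: [[-0.011, 0.0, 1.0], [-1.0, 0.001, -0.011], [-0.001, -1.0, 0.0]]
ft_force: [-0.9, 0.1, 0.6]
finger_gap: 85.4
clock: 1.6
position: [519.7, -332.0, 230.0]
orientation: [[0.004, -0.003, 1.0], [-1.0, -0.007, 0.004], [0.007, -1.0, -0.003]]
ft_force: [0.9, -0.1, 0.3]
finger_gap: 85.6
t 1.6 p [ 519.7 -332.   230. ] F [ 0.87 -0.12  0.27] gap 85.6
 dp cm [-8.97 -1.08  5.16]  twist deg [0.15 0.21 0.39]
```

```bash
python3 -m creep '{"twist":[[0,0,0],[0,0,0],[0,0,0],[0,0,0]],"dp":[[-3,-0.5,1.7],[-3,-0.5,1.7],[-3,-0.4,1.7],[0,0,0]],"gripper":[1,1,1,1]}'
python3 - <<'E'
from h import *
s=go([571,-242,245])
W=grab_frame("wrist");save("w1",W["pixels"])
print(proj(W,np.array([571,-242,190.])), st() is None)
E
```

```text
clock: 2.0
position: [577.9, -228.2, 243.3]
orientation: [[0.033, 0.001, 0.999], [-0.999, -0.002, 0.033], [0.002, -1.0, 0.001]]
ft_force: [0.1, 0.7, -1.0]
finger_gap: 85.5
t 2.0 p [ 577.9 -228.2  243.3] F [ 0.1   0.65 -1.05] gap 85.5
 dp cm [ 1.36 -0.17 -0.73]  twist deg [-0.07  1.86  0.1 ]
t 2.05 p [ 576.1 -231.3  243.2] F [-0.04 -0.18  0.58] gap 85.1
[298.30477422 245.88633429] False
```

View pics/w1.png

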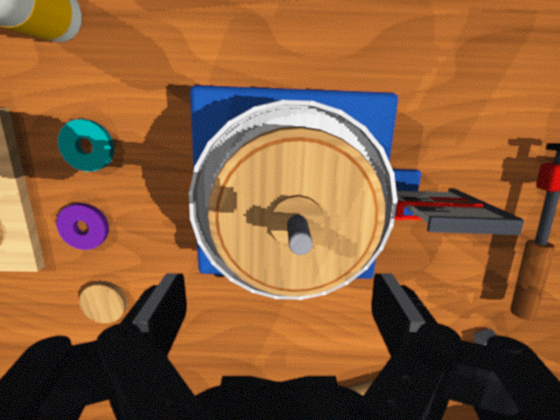

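Rod tip at wrist pixel (301,241), agreeing with the two-view estimate to within a few mm. I'll settle lower, so that the rod tip sits where a held ring would be.

```bash
python3 -m creep '{"twist":[[0,1.5,0],[0,0,0],[0,0,0],[0,0,0],[0,0,0]],"dp":[[0.5,2,-0.3],[0.5,2,-0.2],[0.2,1.7,0],[0,0,0],[0,0,0]],"gripper":[1,1,1,1,1]}'
python3 - <<'E'
from h import *
s=go([571,-242,180])
W=grab_frame("wrist");save("w2",W["pixels"]);save("w2c",W["pixels"],5,(230,190,350,300))
R=s["orientation"]
st()
S=grab_frame("scene");save("sc2",S["pixels"],5,(165,255,265,335))
E
```

```text
clock: 2.55
position: [568.9, -250.3, 185.9]
orientation: [[0.009, 0.0, 1.0], [-1.0, -0.009, 0.009], [0.009, -1.0, -0.0]]
ft_force: [0.5, -0.8, -0.1]
finger_gap: 85.5
t 2.55 p [ 568.9 -250.3  185.9] F [ 0.46 -0.77 -0.05] gap 85.5
 dp cm [-0.83  0.58  0.22]  twist deg [-0.    0.49  0.51]
t 2.6 p [ 568.7 -250.3  185.9] F [-0.6  -0.14 -0.56] gap 85.3
```

View pics/w2.png

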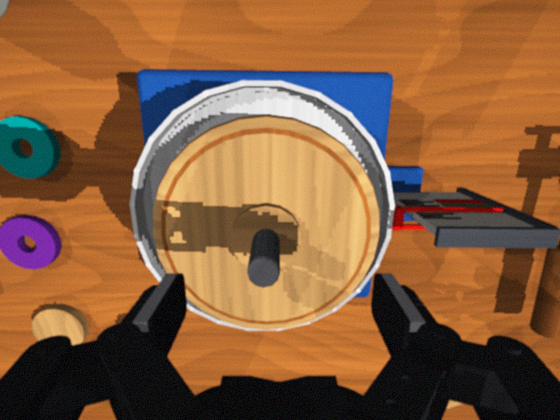

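View pics/w2c.png

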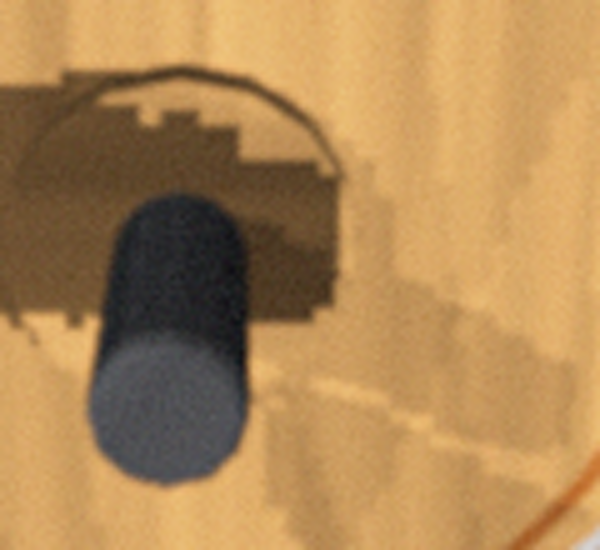

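View pics/sc2.png

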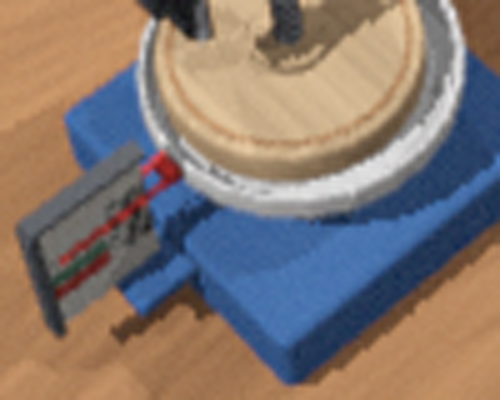

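```bash
python3 -m creep '{"twist":[[0,0,0.5],[0,0,0],[0,0,0],[0,0,0],[0,0,0]],"dp":[[-0.4,-2.5,0.2],[-0.4,-2.5,0],[0,-2,0],[0,0,0],[0,0,0]],"gripper":[1,1,1,1,1]}'
cat >> h.py <<'E'
def circ(f,box,lo=0,hi=90,sat=90,k=5):
    pass
E
python3 - <<'E'
from h import *
s=go([571,-242,180])
W=grab_frame("wrist");
print(W["extrinsics"].tolist())
save("w3c",W["pixels"],5,(230,180,350,290))
E
```

```text
clock: 3.15
position: [572.1, -242.2, 262.4]
orientation: [[0.01, 0.006, 1.0], [-1.0, -0.002, 0.01], [0.002, -1.0, 0.005]]
ft_force: [0.7, 0.2, -0.1]
finger_gap: 85.3
t 3.15 p [ 572.1 -242.2  262.4] F [ 0.69  0.18 -0.13] gap 85.3
 dp cm [-0.04  8.23 -0.15]  twist deg [-0.32  0.6   0.1 ]
[[0.011232838790260675, -0.9999329563912533, 0.0028117708587925058, -249.7543334107749], [-0.9528151604296049, -0.00985041287737718, 0.30339123161629755, 494.08456283359874], [-0.30334319406939186, -0.006087042697036165, -0.952861928362649, 582.3684447795896], [0.0, 0.0, 0.0, 1.0]]
```

View pics/w3c.png

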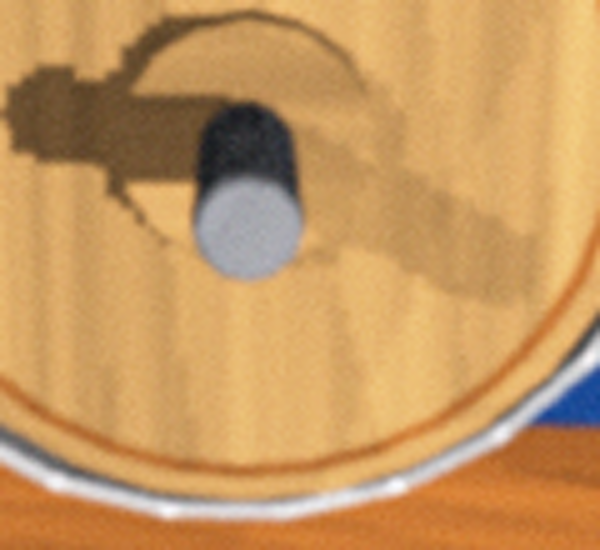

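```bash
python3 - <<'E'
from h import *
s=get_state();W=grab_frame("wrist");E=W["extrinsics"];R=s["orientation"];p=s["position"]
T=np.eye(4);T[:3,:3]=R;T[:3,3]=p
ET=E@T; np.save("ET.npy",ET); print(ET.round(3))
R2=np.array([[0.009,0,1],[-1,-.009,.009],[.009,-1,0]]);
u,_,v=np.linalg.svd(R2);R2=u@v
T2=np.eye(4);T2[:3,:3]=R2;T2[:3,3]=[568.8,-250.3,185.9]
f2={"mtx":W["mtx"],"extrinsics":ET@np.linalg.inv(T2)}
print(tri([W,f2],[(279.2,225.2),(263.2,271.6)]))
for z in (180,185,190,195): print(z,onz(W,(279.2,225.2),z).round(1),onz(f2,(263.2,271.6),z).round(1))
E
```

```text
[[ 1.00000e+00 -1.00000e-03  1.00000e-03 -4.02000e-01]
 [ 0.00000e+00 -3.09000e-01 -9.51000e-01  3.09980e+01]
 [ 1.00000e-03  9.51000e-01 -3.09000e-01  1.60312e+02]
 [ 0.00000e+00  0.00000e+00  0.00000e+00  1.00000e+00]]
(array([ 572.43800861, -243.33141723,  188.62297816]), [np.float64(0.16117844319404104), np.float64(0.16117844319410218)])
180 [ 569.3 -243.6  180. ] [ 567.9 -242.9  180. ]
185 [ 571.1 -243.5  185. ] [ 570.5 -243.   185. ]
190 [ 572.9 -243.5  190. ] [ 573.2 -243.2  190. ]
195 [ 574.7 -243.4  195. ] [ 575.9 -243.4  195. ]
```

Rod tip about (572.4, -243.3, 188.6); the stereo estimate was (571, -242, 187). They agree. Now to the ring near (583,144).

```bash
python3 -m creep '{"twist":[[0,0.6,0],[0,0,0],[0,0,0],[0,0,0],[0,0,0],[0,0,0],[0,0,0],[0,0,0],[0,0,0],[0,0,0]],"dp":[[-4.3,0,0.1],[-4.3,0,0.1],[-4.3,1,0.1],[-4.3,1.5,0.1],[-4.3,2,0.1],[-4.3,2,0.1],[-4.3,2,0.1],[-4.3,2,0.1],[-3.5,1.5,0.1],[0,0,0]],"gripper":[1,1,1,1,1,1,1,1,1,1]}'
python3 -m creep '{"twist":[[0,0,0],[0,0,0],[0,0,0]],"dp":[[0,0,0],[0,0,0],[0,0,0]],"gripper":[1,1,1]}'
python3 - <<'E'
from h import *
s=go([583,144,80])
W=grab_frame("wrist");save("w4",W["pixels"])
print(proj(W,np.array([583,144,27])))
E
```

```text
clock: 4.25
position: [577.3, 146.2, 125.8]
orientation: [[-0.007, -0.008, 1.0], [-1.0, -0.006, -0.007], [0.006, -1.0, -0.008]]
ft_force: [0.3, 1.0, 0.1]
finger_gap: 85.7
clock: 4.55
position: [576.0, 144.4, 123.9]
orientation: [[-0.007, -0.011, 1.0], [-1.0, -0.008, -0.007], [0.009, -1.0, -0.011]]
ft_force: [-0.7, 1.0, 0.3]
finger_gap: 85.4
t 4.55 p [576.  144.4 123.9] F [-0.74  0.99  0.3 ] gap 85.4
 dp cm [-0.01  4.38  0.75]  twist deg [ 0.65 -0.4   0.48]
[277.34177001 204.8517027 ]
```

View pics/w4.png

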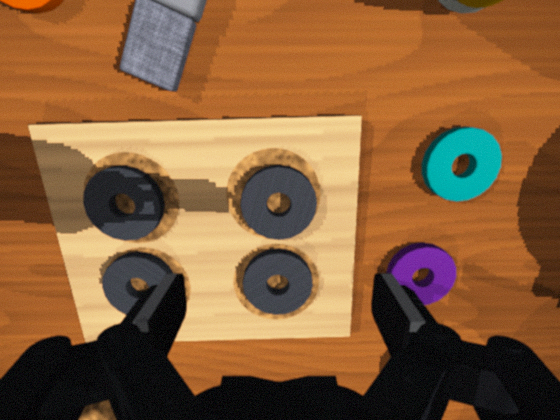

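Wrist view: four dark rings at (279,202), (277,281), (124,202) and (141,283). Purple (423,274) and turquoise (461,165) lie off the board.

```bash
cat >> h.py <<'E'
def rings(W,save_name=None,z=27,vmax=105,smax=110):
    im=cv2.medianBlur(W["pixels"],3); hsv=cv2.cvtColor(im,cv2.COLOR_RGB2HSV)
    # outer contour and bore of dark rings
    m=((hsv[:,:,2]<vmax)&(hsv[:,:,1]<smax)).astype(np.uint8)
    cs,hi=cv2.findContours(m,cv2.RETR_CCOMP,cv2.CHAIN_APPROX_NONE)
    for i,c in enumerate(cs):
        a=cv2.contourArea(c)
        if hi[0][i][3]>=0 and 60<a<3000 and len(c)>8:
            e=cv2.fitEllipse(c); par=cs[hi[0][i][3]]
            if cv2.contourArea(par)>800:
                eo=cv2.fitEllipse(par); print("bore",np.round(e[0],1),np.round(e[1],1),"outer",np.round(eo[0],1),np.round(eo[1],1),"xy bore(z)",onz(W,e[0],z).round(1)[:2],"outer",onz(W,eo[0],z-3).round(1)[:2])
E
python3 - <<'E'
from h import *
W=grab_frame("wrist");rings(W,vmax=90)
for uv in ((279.5,201.5),(277.3,280.5),(123.5,201.5),(141,282)): print(uv,onz(W,uv,27).round(1))
for uv in ((391,272),(457,273),(424,165)): print("lookalike edge",onz(W,uv,12).round(1))
save("w4c",W["pixels"],4,(200,150,360,300))
E
```

```text
bore [165.1 322.8] [ 7.1 16.1] outer [264.9 355.7] [161.9 554.7] xy bore(z) [475.5 243.4] outer [435.5 156.5]
bore [138.7 284. ] [13.7 19.4] outer [264.9 355.7] [161.9 554.7] xy bore(z) [514.6 260.9] outer [435.5 156.5]
bore [276.6 281.2] [15.3 21.2] outer [276.6 281. ] [64.  68.7] xy bore(z) [515.8 144.9] outer [514.3 144.9]
bore [124.5 203.6] [16.4 24.2] outer [123.1 202.2] [71.2 81.7] xy bore(z) [585.3 261.5] outer [585.5 263.9]
bore [277.4 202.5] [21.3 24.1] outer [277.4 201.6] [72.6 74.7] xy bore(z) [585.  143.7] outer [584.9 143.7]
(279.5, 201.5) [585.8 142.1  27. ]
(277.3, 280.5) [516.5 144.3  27. ]
(123.5, 201.5) [586.9 262.1  27. ]
(141, 282) [516.5 258.7  27. ]
lookalike edge [515.   43.1  12. ]
lookalike edge [513.3 -16.1  12. ]
lookalike edge [610.5  26.8  12. ]
```

View pics/w4c.png

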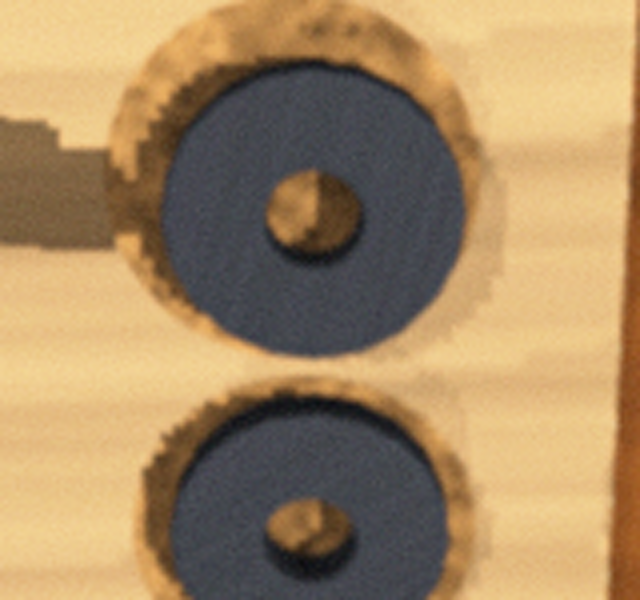

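```bash
python3 -m creep '{"twist":[[0.65,-0.4,0.5],[0,0,0],[0,0,0],[0,0,0],[0,0,0]],"dp":[[0,2,0.4],[0,3,0.4],[0,2.5,0.2],[0,0,0],[0,0,0]],"gripper":[1,1,1,1,1]}'
python3 - <<'E'
from h import *
s=go([585,143.5,11])
W=grab_frame("wrist");save("w5",W["pixels"]);rings(W,vmax=90)
E
```

```text
clock: 5.15
position: [590.8, 139.0, 51.5]
orientation: [[-0.009, 0.01, 1.0], [-1.0, 0.001, -0.009], [-0.001, -1.0, 0.01]]
ft_force: [-0.3, 0.6, 0.0]
finger_gap: 85.2
t 5.15 p [590.8 139.   51.5] F [-0.31  0.57  0.02] gap 85.2
 dp cm [-0.44  4.05 -0.63]  twist deg [-0.56 -0.49 -0.07]
bore [269.9 360.1] [13.8 25.2] outer [278.2 363. ] [141.1 560.7] xy bore(z) [517.5 144.8] outer [512.5 139.5]
bore [ 67.  263.2] [15.2 29.1] outer [ 65.  261.6] [ 93.2 111.4] xy bore(z) [586.5 260.3] outer [586.1 263.5]
bore [270.4 262.4] [22.9 31.5] outer [270.3 261.5] [ 95.1 100.5] xy bore(z) [586.1 143.4] outer [585.2 143.5]
```

View pics/w5.png

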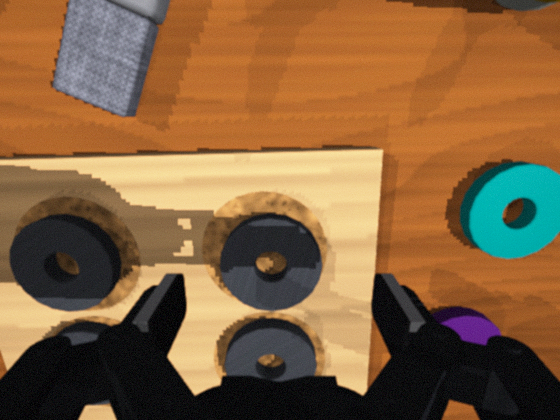

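```bash
python3 -m creep '{"twist":[[-0.5,-0.5,0],[0,0,0],[0,0,0],[0,0,0],[0,0,0]],"dp":[[-0.3,1.3,-0.3],[-0.15,1.3,-0.15],[0,1.0,0],[0,0,0],[0,0,0]],"gripper":[1,1,1,1,1]}'
python3 - <<'E'
from h import *
go([585.8,143.4,11])
E
```

```text
clock: 5.7
position: [587.7, 144.6, 15.7]
orientation: [[0.001, 0.005, 1.0], [-1.0, 0.003, 0.001], [-0.003, -1.0, 0.005]]
ft_force: [0.4, 0.2, -0.3]
finger_gap: 85.6
t 5.7 p [587.7 144.6  15.7] F [ 0.41  0.22 -0.34] gap 85.6
 dp cm [ 0.12  0.47 -0.19]  twist deg [-0.26  0.07 -0.15]
```

```bash
python3 -m creep '{"twist":[[-0.3,0,-0.2],[0,0,0],[0,0,0]],"dp":[[0.1,0.4,-0.2],[0,0,0],[0,0,0]],"gripper":[1,1,1]}' 30
python3 -m creep '{"twist":[[0,0,0],[0,0,0],[0,0,0],[0,0,0],[0,0,0],[0,0,0]],"dp":[[0,0,0],[0,0,0],[0,0,0],[0,0,0],[0,0,0],[0,0,0]],"gripper":[0.55,0.5,0.5,0.5,0.5,0.5]}'
python3 - <<'E'
from h import *
go([585.8,143.4,11])
W=grab_frame("wrist");save("w6",W["pixels"])
D=grab_frame("side");save("sd6",D["pixels"],4,(180,210,320,330))
E
```

```text
clock: 6.0
position: [585.8, 143.6, 11.7]
orientation: [[0.001, -0.0, 1.0], [-1.0, -0.001, 0.001], [0.001, -1.0, -0.0]]
ft_force: [-0.1, -0.8, 0.6]
finger_gap: 85.5
clock: 6.6
position: [586.1, 143.7, 12.8]
orientation: [[0.001, 0.0, 1.0], [-1.0, -0.001, 0.001], [0.001, -1.0, 0.0]]
ft_force: [-1.2, -1.0, 0.8]
finger_gap: 59.1
t 6.6 p [586.1 143.7  12.8] F [-1.21 -0.97  0.77] gap 59.1
 dp cm [ 0.03  0.18 -0.03]  twist deg [-0.02  0.06  0.03]
```

View pics/w6.png

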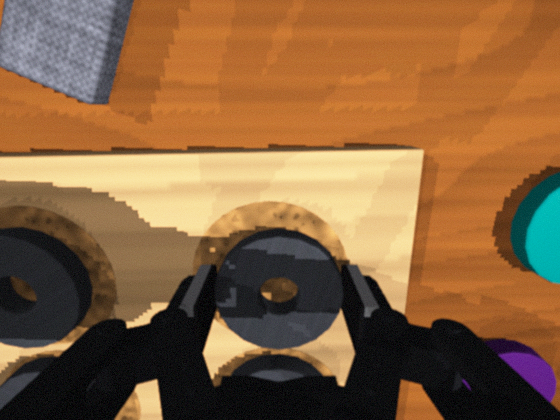

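View pics/sd6.png

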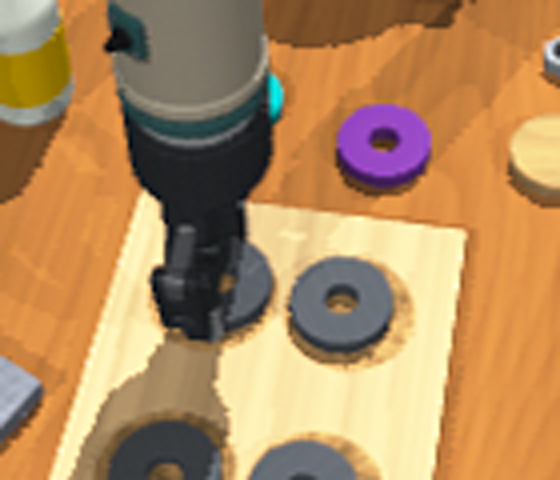

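Jaws stopped at 59.1 mm on the ring, with the bore at wrist (279,289). Lift and check that it is held.

```bash
python3 -m creep '{"twist":[[0,0,0],[0,0,0],[0,0,0],[0,0,0],[0,0,0],[0,0,0],[0,0,0],[0,0,0],[0,0,0]],"dp":[[0,-1,0],[0,-2,0],[0,-3,0],[0,-4,0],[0,-4,0],[0,-4,0],[0,-3,0],[0,0,0],[0,0,0]],"gripper":[0.5,0.5,0.5,0.5,0.5,0.5,0.5,0.5,0.5]}'
python3 - <<'E'
from h import *
go([572.4,-243.3,225])
W=grab_frame("wrist");save("w7",W["pixels"]);save("w7c",W["pixels"],4,(200,210,350,360))
E
```

```text
clock: 7.6
position: [583.4, 142.9, 231.6]
orientation: [[0.001, -0.005, 1.0], [-1.0, -0.002, 0.001], [0.002, -1.0, -0.005]]
ft_force: [-0.5, -0.5, -3.4]
finger_gap: 58.9
t 7.6 p [583.4 142.9 231.6] F [-0.49 -0.53 -3.35] gap 58.9
 dp cm [38.62  0.76 -1.12]  twist deg [0.3  0.04 0.13]
```

View pics/w7c.png

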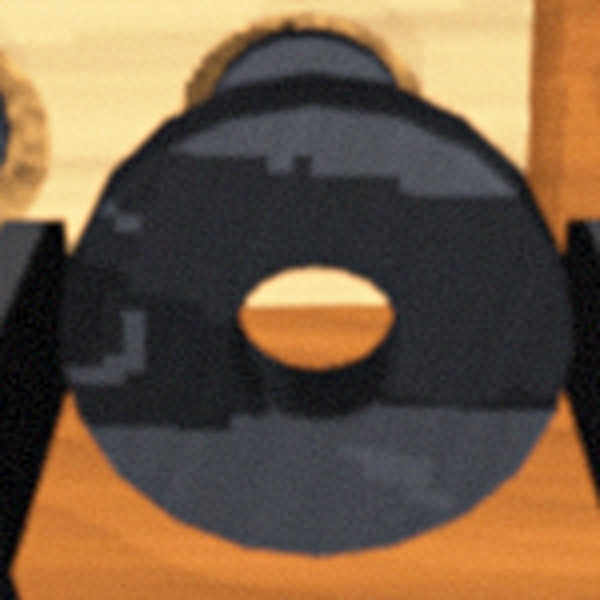

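Ring held (Fz −3.4, gap 58.9). Bore centre in the tool frame is about (0.5, −14.2, −1.2) mm. Carry it over the rod.

```bash
python3 -m creep '{"twist":[[0.3,0,0],[0,0,0],[0,0,0],[0,0,0],[0,0,0],[0,0,0],[0,0,0],[0,0,0],[0,0,0],[0,0,0]],"dp":[[2.5,0,-0.1],[4.2,0,-0.1],[4.2,0,-0.1],[4.2,0.2,-0.1],[4.2,0.2,-0.1],[4.2,0.2,-0.1],[4.2,0,-0.1],[4.2,0,-0.1],[4,0,-0.1],[2.4,0,0]],"gripper":[0.5,0.5,0.5,0.5,0.5,0.5,0.5,0.5,0.5,0.5]}'
python3 -m creep '{"twist":[[0,0,0],[0,0,0],[0,0,0]],"dp":[[0,0,0],[0,0,0],[0,0,0]],"gripper":[0.5,0.5,0.5]}'
python3 - <<'E'
from h import *
go([573.6,-242.8,200])
E
```

```text
clock: 8.65
position: [565.6, -244.8, 204.6]
orientation: [[0.014, -0.034, 0.999], [-1.0, 0.005, 0.014], [-0.006, -0.999, -0.034]]
ft_force: [-0.6, 0.1, -1.9]
finger_gap: 59.4
clock: 8.95
position: [561.2, -249.0, 199.2]
orientation: [[0.006, -0.043, 0.999], [-1.0, 0.006, 0.006], [-0.006, -0.999, -0.043]]
ft_force: [0.0, -1.3, -2.7]
finger_gap: 58.6
t 8.95 p [ 561.2 -249.   199.2] F [ 0.03 -1.27 -2.65] gap 58.6
 dp cm [-0.61 -0.13  1.24]  twist deg [ 2.49  0.36 -0.36]
```

```bash
python3 -m creep '{"twist":[[1.3,0.3,-0.3],[1.2,0,0],[0,0,0],[0,0,0],[0,0,0]],"dp":[[-0.3,-0.3,0.6],[-0.3,-0.2,0.6],[0,0,0],[0,0,0],[0,0,0]],"gripper":[0.5,0.5,0.5,0.5,0.5]}'
python3 - <<'E'
from h import *
go([573.6,-242.8,200])
W=grab_frame("wrist");save("w8c",W["pixels"],4,(200,210,350,360))
E
```

```text
clock: 9.45
position: [575.5, -235.8, 203.7]
orientation: [[0.009, 0.003, 1.0], [-1.0, 0.004, 0.009], [-0.004, -1.0, 0.003]]
ft_force: [0.2, 0.2, -2.5]
finger_gap: 58.8
t 9.45 p [ 575.5 -235.8  203.7] F [ 0.25  0.18 -2.51] gap 58.8
 dp cm [ 0.7   0.37 -0.2 ]  twist deg [-0.2   0.51 -0.24]
```

View pics/w8c.png

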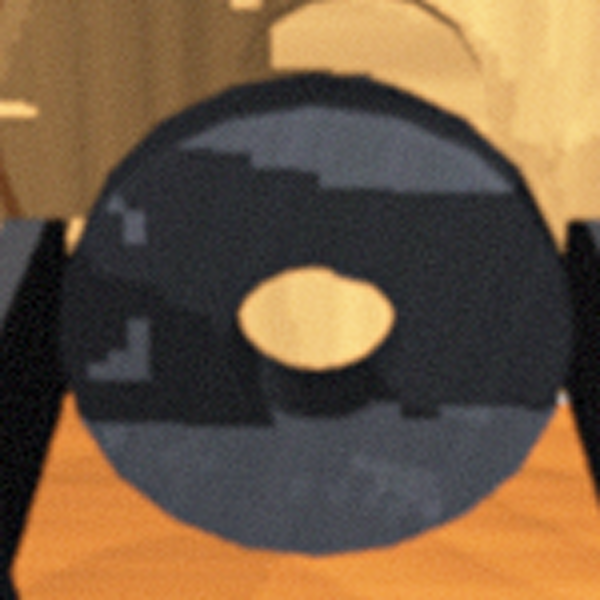

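```bash
python3 -m creep '{"twist":[[0,0.4,-0.2],[0,0,0],[0,0,0],[0,0,0]],"dp":[[0.6,0.3,-0.2],[0,0,0],[0,0,0],[0,0,0]],"gripper":[0.5,0.5,0.5,0.5]}'
python3 - <<'E'
from h import *
go([573.6,-242.8,195])
E
```

```text
clock: 9.9
position: [573.0, -243.2, 200.3]
orientation: [[0.0, 0.003, 1.0], [-1.0, -0.0, 0.0], [0.0, -1.0, 0.003]]
ft_force: [-0.2, -0.2, -1.9]
finger_gap: 58.8
t 9.9 p [ 573.  -243.2  200.3] F [-0.17 -0.24 -1.86] gap 58.8
 dp cm [-0.04  0.53  0.06]  twist deg [-0.17  0.    0.01]
```

```bash
python3 -m creep '{"twist":[[-0.2,0,0],[0,0,0],[0,0,0]],"dp":[[0,0.6,0.05],[0,0,0],[0,0,0]],"gripper":[0.5,0.5,0.5]}'
python3 - <<'E'
from h import *
go([573.6,-242.8,190])
W=grab_frame("wrist");save("w9c",W["pixels"],4,(200,210,350,360))
D=grab_frame("side");save("sd9",D["pixels"],5,(210,100,330,215))
E
```

```text
clock: 10.2
position: [573.5, -243.3, 193.6]
orientation: [[-0.0, -0.001, 1.0], [-1.0, -0.0, -0.0], [0.0, -1.0, -0.001]]
ft_force: [0.8, -0.3, -2.1]
finger_gap: 59.0
t 10.2 p [ 573.5 -243.3  193.6] F [ 0.82 -0.26 -2.08] gap 59.0
 dp cm [-0.05  0.36  0.01]  twist deg [ 0.06 -0.01  0.  ]
```

View pics/w9c.png

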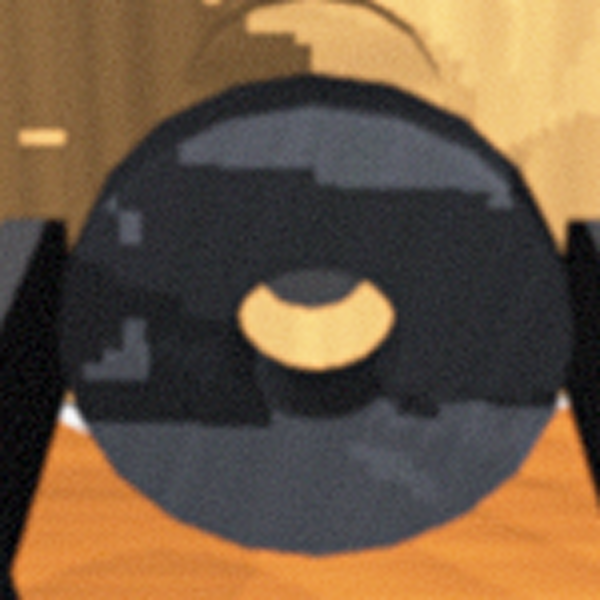

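View pics/sd9.png

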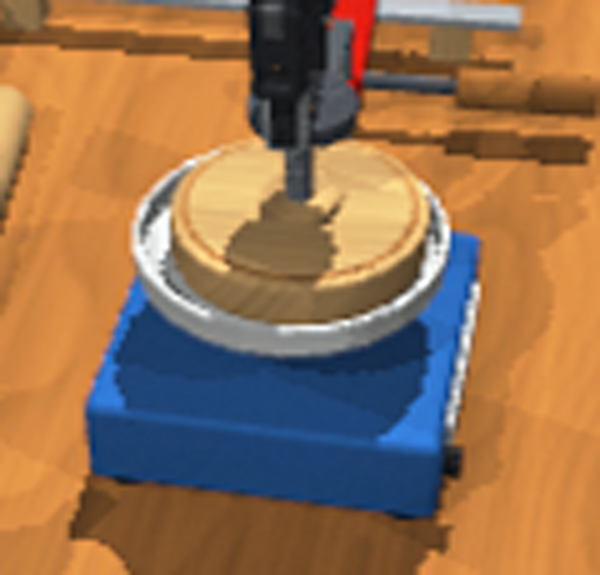

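Seen through the bore, the rod tip is laterally centred (arc middle at crop x≈315, bore 316). Its far edge is within 1 px of prediction. Lower gently.

```bash
python3 -m creep '{"twist":[[0,0,0],[0,0,0],[0,0,0],[0,0,0],[0,0,0]],"dp":[[-0.02,0.5,0],[0,0,0],[0,0.5,0],[0,0,0],[0,0,0]],"gripper":[0.5,0.5,0.5,0.5,0.5]}'
python3 - <<'E'
from h import *
go([573.6,-242.8,180])
W=grab_frame("wrist");save("w10c",W["pixels"],4,(200,210,350,360))
E
```

```text
clock: 10.8
position: [573.5, -242.8, 182.7]
orientation: [[0.0, -0.001, 1.0], [-1.0, 0.0, 0.0], [-0.0, -1.0, -0.001]]
ft_force: [-0.6, -0.5, -2.7]
finger_gap: 58.6
t 10.8 p [ 573.5 -242.8  182.7] F [-0.59 -0.51 -2.67] gap 58.6
 dp cm [-0.    0.27  0.01]  twist deg [ 0.07  0.01 -0.01]
```

View pics/w10c.png

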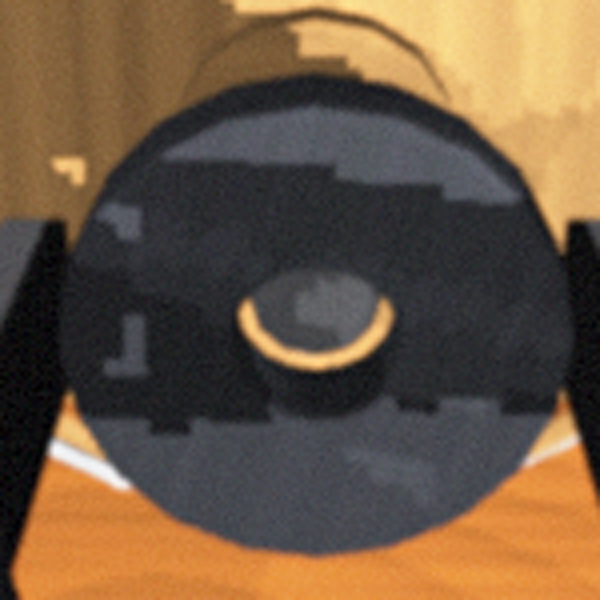

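```bash
python3 -m creep '{"twist":[[0,0,0],[0,0,0],[0,0,0],[0,0,0]],"dp":[[0,0.4,0],[0,0,0],[0,0,0],[0,0,0]],"gripper":[0.5,0.5,0.5,0.5]}'
python3 - <<'E'
from h import *
go([573.6,-242.8,175])
W=grab_frame("wrist");save("w11c",W["pixels"],4,(200,210,350,360))
E
```

```text
clock: 11.25
position: [573.4, -242.8, 178.4]
orientation: [[0.0, -0.001, 1.0], [-1.0, 0.0, 0.0], [-0.0, -1.0, -0.001]]
ft_force: [0.2, -0.7, -2.5]
finger_gap: 59.0
t 11.25 p [ 573.4 -242.8  178.4] F [ 0.24 -0.67 -2.46] gap 59.0
 dp cm [-0.    0.34  0.02]  twist deg [ 0.07  0.   -0.01]
```

View pics/w11c.png

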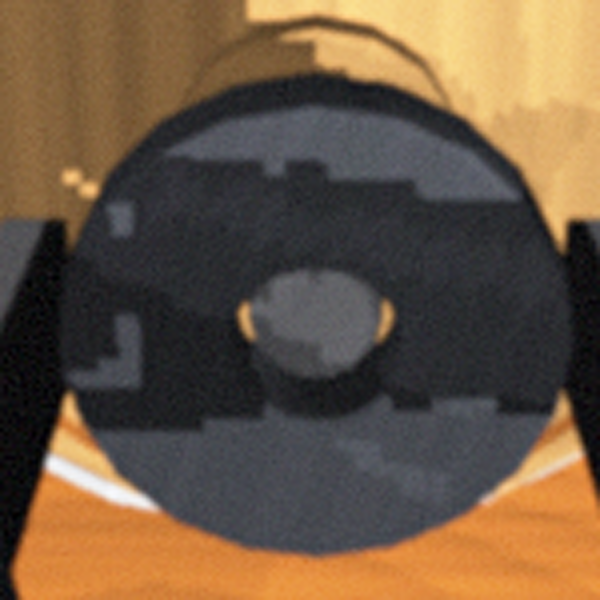

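The rod tip is now inside the bore (its lower arc at crop v≈378 overlaps the bore wall), with no side load. Continue down.

```bash
python3 -m creep '{"twist":[[0,0,0],[0,0,0],[0,0,0],[0,0,0],[0,0,0],[0,0,0],[0,0,0]],"dp":[[0,0.7,0],[0,0,0],[0,0.7,0],[0,0,0],[0,0.6,0],[0,0,0],[0,0,0]],"gripper":[0.5,0.5,0.5,0.5,0.5,0.5,0.5]}'
python3 - <<'E'
from h import *
go([573.6,-242.8,145])
E
```

```text
clock: 12.0
position: [573.3, -242.8, 156.3]
orientation: [[0.0, -0.002, 1.0], [-1.0, 0.0, 0.0], [-0.0, -1.0, -0.002]]
ft_force: [0.3, 0.5, -2.9]
finger_gap: 58.7
t 12.0 p [ 573.3 -242.8  156.3] F [ 0.27  0.46 -2.87] gap 58.7
 dp cm [0.   1.13 0.03]  twist deg [ 0.09  0.01 -0.02]
```

```bash
python3 -m creep '{"twist":[[0,0,0],[0,0,0],[0,0,0],[0,0,0],[0,0,0],[0,0,0]],"dp":[[0,0.5,0.03],[0,0,0],[0,0.3,0],[0,0,0],[0,0,0],[0,0,0]],"gripper":[0.5,0.5,0.5,0.5,0.5,0.5]}'
python3 - <<'E'
from h import *
go([573.6,-242.8,140])
S=grab_frame("scene");save("sc12",S["pixels"],5,(165,230,285,335))
D=grab_frame("side");save("sd12",D["pixels"],5,(210,100,330,215))
st()
E
```

```text
clock: 12.6
position: [573.9, -242.9, 147.9]
orientation: [[0.0, -0.001, 1.0], [-1.0, 0.0, 0.0], [-0.0, -1.0, -0.001]]
ft_force: [-0.6, 0.8, -2.3]
finger_gap: 58.5
t 12.6 p [ 573.9 -242.9  147.9] F [-0.59  0.75 -2.27] gap 58.5
 dp cm [-0.01  0.79 -0.03]  twist deg [ 0.06  0.   -0.01]
t 12.7 p [ 573.9 -242.9  148. ] F [ 0.37 -0.27 -2.59] gap 58.7
```

View pics/sc12.png

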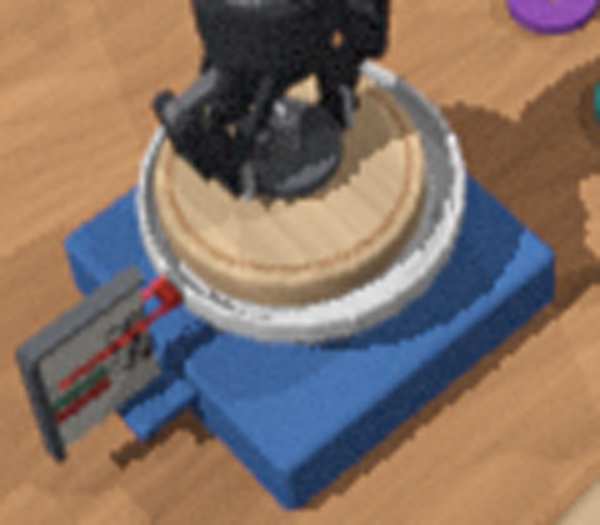

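View pics/sd12.png

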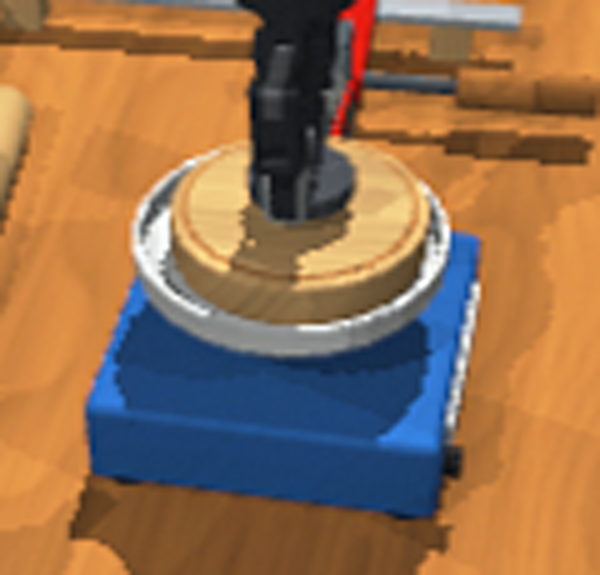

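```bash
python3 -m creep '{"twist":[[0,0,0],[0,0,0],[0,0,0],[0,0,0],[0,0,0],[0,0,0],[0,0,0]],"dp":[[0,0.3,0],[0,0,0],[0,0.3,0],[0,0,0],[0,0.2,0],[0,0,0],[0,0,0]],"gripper":[0.5,0.5,0.5,0.5,0.5,0.5,0.5]}'
python3 - <<'E'
from h import *
st()
E
python3 -m creep '{"twist":[[0,0,0]],"dp":[[0,0,0]],"gripper":[0.5]}'
```

```text
clock: 13.4
position: [574.2, -242.9, 139.9]
orientation: [[0.0, -0.0, 1.0], [-1.0, -0.0, 0.0], [0.0, -1.0, -0.0]]
ft_force: [-0.4, -0.3, -1.2]
finger_gap: 59.2
t 13.4 p [ 574.2 -242.9  139.9] F [-0.41 -0.32 -1.15] gap 59.2
clock: 13.5
position: [574.2, -243.0, 140.0]
orientation: [[0.0, 0.0, 1.0], [-1.0, -0.0, 0.0], [0.0, -1.0, 0.0]]
ft_force: [0.4, 0.2, -2.3]
finger_gap: 58.8
```

```bash
python3 -m creep '{"twist":[[0,0,0],[0,0,0],[0,0,0],[0,0,0],[0,0,0]],"dp":[[0,0.2,0],[0,0,0],[0,0.2,0],[0,0,0],[0,0,0]],"gripper":[0.5,0.5,0.5,0.5,0.5]}'
python3 -m creep '{"twist":[[0,0,0]],"dp":[[0,0,0]],"gripper":[0.5]}'
python3 -m creep '{"twist":[[0,0,0]],"dp":[[0,0,0]],"gripper":[0.5]}'
python3 - <<'E'
from h import *
S=grab_frame("scene");save("sc13",S["pixels"],8,(162,280,222,330))
W=grab_frame("wrist");save("w13",W["pixels"])
st()
E
```

```text
clock: 14.0
position: [574.3, -242.9, 136.1]
orientation: [[0.0, 0.0, 1.0], [-1.0, -0.0, 0.0], [0.0, -1.0, 0.0]]
ft_force: [-0.9, -0.1, 0.1]
finger_gap: 58.9
clock: 14.1
position: [574.3, -243.0, 136.1]
orientation: [[0.0, 0.0, 1.0], [-1.0, -0.0, 0.0], [0.0, -1.0, 0.0]]
ft_force: [-0.7, 0.6, 0.1]
finger_gap: 59.1
clock: 14.2
position: [574.3, -243.0, 136.2]
orientation: [[0.0, 0.0, 1.0], [-1.0, -0.0, 0.0], [0.0, -1.0, 0.0]]
ft_force: [-1.2, 0.2, 0.3]
finger_gap: 58.8
t 14.3 p [ 574.3 -242.9  136.2] F [-0.69  1.09  1.  ] gap 59.0
```

View pics/sc13.png

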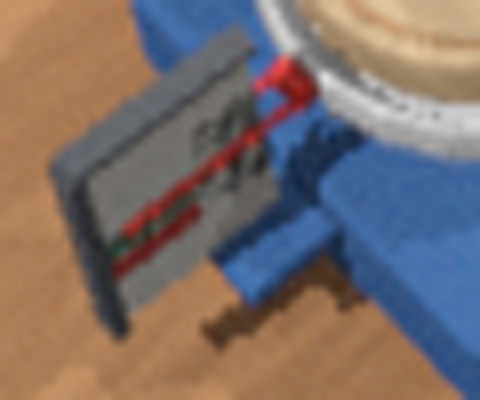

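View pics/w13.png

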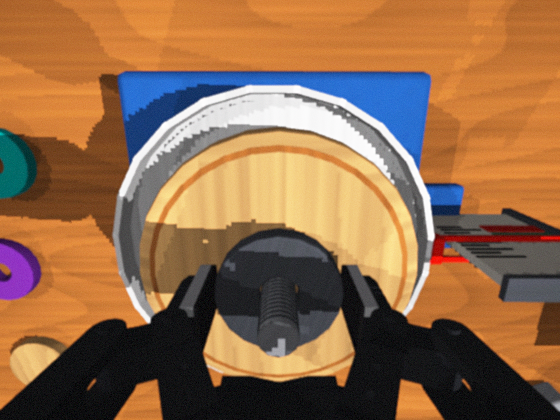

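Fz ≈ 0, so the ring's weight is on the pan. Release.

```bash
python3 -m creep '{"twist":[[0,0,0],[0,0,0],[0,0,0],[0,0,0],[0,0,0]],"dp":[[0,0,0],[0,0,0],[0,0,0],[0,0,0],[0,0,0]],"gripper":[0.75,0.8,0.9,1,1]}'
python3 - <<'E'
from h import *
S=grab_frame("scene");save("sc14",S["pixels"],8,(162,280,222,330))
W=grab_frame("wrist");save("w14",W["pixels"])
st()
E
```

```text
clock: 14.8
position: [575.4, -243.6, 136.7]
orientation: [[0.0, 0.003, 1.0], [-1.0, -0.001, 0.0], [0.001, -1.0, 0.003]]
ft_force: [-0.7, 0.1, -0.7]
finger_gap: 85.4
t 14.9 p [ 575.4 -243.5  136.7] F [-0.12  0.2   0.02] gap 85.3
```

View pics/sc14.png

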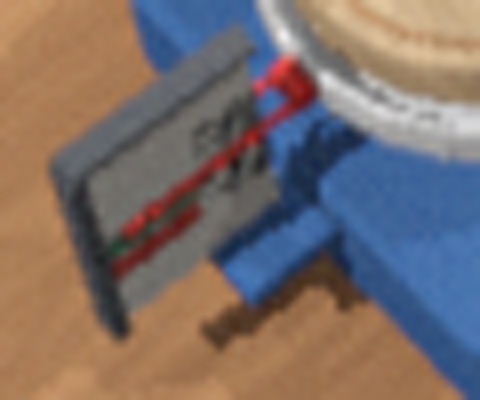

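View pics/w14.png

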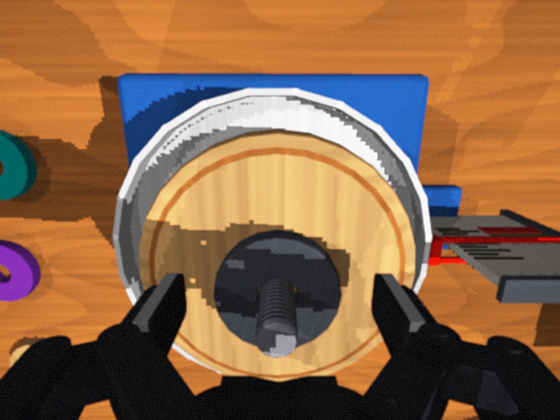

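First ring lies flat on the boss, released, around the rod at wrist (279,290). The pointer sits just above the green band. Rise and go for the second ring, at about (515,145).

```bash
python3 -m creep '{"twist":[[0,0,0],[0,0,0],[0,0,0],[0,0,0],[0,0,0],[0,0,0]],"dp":[[0,-1,0],[0,-3,0],[0,-4,0],[0,-3,0],[0,0,0],[0,0,0]],"gripper":[1,1,1,1,1,1]}'
python3 - <<'E'
from h import *
W=grab_frame("wrist");save("w15",W["pixels"])
go([515,145,80])
E
```

```text
clock: 15.5
position: [574.8, -243.5, 253.2]
orientation: [[-0.0, 0.003, 1.0], [-1.0, -0.001, -0.0], [0.001, -1.0, 0.003]]
ft_force: [-0.1, -0.2, -0.1]
finger_gap: 85.7
t 15.55 p [ 575.  -243.7  253.3] F [ 0.48 -0.43  0.86] gap 85.2
 dp cm [-38.89  17.24  -6.07]  twist deg [-0.18 -0.02  0.1 ]
```

View pics/w15.png

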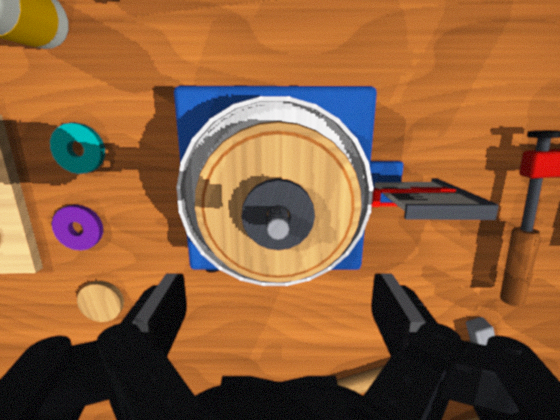

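```bash
python3 - <<'E'
from h import *
W=grab_frame("wrist");save("w15c",W["pixels"],5,(240,190,340,270))
for z in (178,180.4,183): print(onz(W,(278.5,229.3),z).round(1))
E
python3 -m creep '{"twist":[[0,0,0],[0,0,0],[0,0,0],[0,0,0],[0,0,0],[0,0,0],[0,0,0],[0,0,0],[0,0,0],[0,0,0]],"dp":[[-4,0,-0.6],[-4.2,0,-0.7],[-4.2,1,-0.7],[-4.2,1.5,-0.7],[-4.2,2,-0.7],[-4.2,2,-0.7],[-4.2,2,-0.7],[-4.2,2,-0.7],[-3.5,1.5,-0.3],[0,0,0]],"gripper":[1,1,1,1,1,1,1,1,1,1]}'
python3 -m creep '{"twist":[[0,0,0],[0,0,0],[0,0,0]],"dp":[[0,0,0],[0,0,0],[0,0,0]],"gripper":[1,1,1]}'
python3 - <<'E'
from h import *
go([515,145,50])
W=grab_frame("wrist");save("w16",W["pixels"]);rings(W,vmax=90)
E
```

```text
[ 571.3 -244.2  178. ]
[ 572.2 -244.2  180.4]
[ 573.2 -244.2  183. ]
clock: 16.6
position: [507.9, 135.4, 115.9]
orientation: [[-0.006, -0.016, 1.0], [-1.0, -0.006, -0.006], [0.006, -1.0, -0.016]]
ft_force: [-0.8, -0.5, -0.3]
finger_gap: 85.2
clock: 16.9
position: [506.3, 133.9, 114.0]
orientation: [[-0.006, -0.02, 1.0], [-1.0, -0.008, -0.006], [0.009, -1.0, -0.02]]
ft_force: [0.1, 0.0, -0.3]
finger_gap: 85.6
t 16.9 p [506.3 133.9 114. ] F [ 0.12  0.05 -0.25] gap 85.6
 dp cm [-1.17  6.37  0.99]  twist deg [ 1.16 -0.33  0.49]
bore [ 33.7 407. ] [ 7.3 17.6] outer [278.3 362.1] [146.5 562.4] xy bore(z) [318.6 363.3] outer [365.5 133.6]
bore [ 52.9 379.4] [ 7.1 18.4] outer [278.3 362.1] [146.5 562.4] xy bore(z) [351.6 337.6] outer [365.5 133.6]
bore [106.9 210.4] [16.  24.4] outer [105.6 209.1] [73.6 85.3] xy bore(z) [512.3 260.2] outer [512.4 262.6]
bore [262.3 206.8] [21.2 25.2] outer [262.2 206.1] [75.2 77.7] xy bore(z) [514.2 144.7] outer [513.7 144.9]
bore [ 85.6 109.2] [19.6 29. ] outer [ 84.5 107.5] [ 83.9 100.5] xy bore(z) [583.9 261.6] outer [584.9 263.8]
```

View pics/w15c.png

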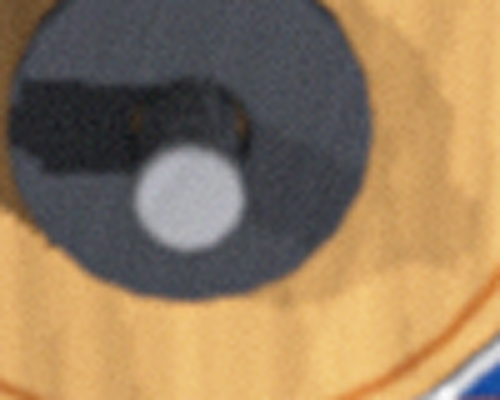

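View pics/w16.png

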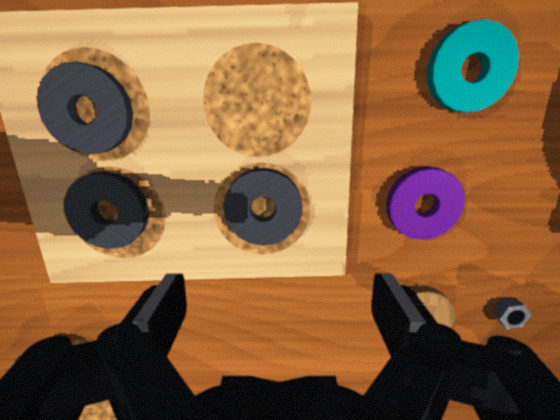

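```bash
python3 -m creep '{"twist":[[1.1,-0.3,0.5],[0,0,0],[0,0,0],[0,0,0],[0,0,0]],"dp":[[-0.5,2,0.3],[-0.3,2,0.2],[0,2,0],[0,0,0],[0,0,0]],"gripper":[1,1,1,1,1]}'
python3 - <<'E'
from h import *
go([514.3,144.8,12])
W=grab_frame("wrist");rings(W,vmax=90)
E
```

```text
clock: 17.45
position: [515.8, 135.9, 55.7]
orientation: [[-0.011, 0.008, 1.0], [-1.0, 0.0, -0.011], [-0.0, -1.0, 0.008]]
ft_force: [0.2, -0.0, -0.2]
finger_gap: 85.4
t 17.45 p [515.8 135.9  55.7] F [ 0.16 -0.04 -0.21] gap 85.4
 dp cm [-0.89  4.37 -0.19]  twist deg [-0.44 -0.65 -0.02]
bore [ 67.1 257.6] [15.4 28.5] outer [ 65.4 256.3] [ 92.  109.6] xy bore(z) [513.3 259.3] outer [512.8 262.3]
bore [263.5 253.2] [23.1 31.1] outer [262.8 252.5] [94.5 99.2] xy bore(z) [514.9 144.3] outer [514.  144.8]
bore [ 37.  133.1] [22.4 35.6] outer [ 42.8 132.7] [ 99.4 122.9] xy bore(z) [584.2 260.2] outer [584.3 259.2]
```

```bash
python3 -m creep '{"twist":[[-0.4,-0.6,0],[0,0,0],[0,0,0],[0,0,0],[0,0,0],[0,0,0]],"dp":[[-0.8,1.4,0],[0,1.4,0],[0,1.0,0],[0,0,0],[0,0,0],[0,0,0]],"gripper":[1,1,1,1,1,1]}'
python3 - <<'E'
from h import *
go([514.5,144.6,12])
E
```

```text
clock: 18.1
position: [517.3, 144.7, 16.4]
orientation: [[-0.0, 0.003, 1.0], [-1.0, 0.001, -0.0], [-0.001, -1.0, 0.003]]
ft_force: [-0.4, 0.4, -0.2]
finger_gap: 85.4
t 18.1 p [517.3 144.7  16.4] F [-0.38  0.41 -0.21] gap 85.4
 dp cm [ 0.01  0.44 -0.29]  twist deg [-0.18 -0.02 -0.07]
```

```bash
python3 -m creep '{"twist":[[-0.2,0,0],[0,0,0],[0,0,0]],"dp":[[0,0.4,-0.3],[0,0,0],[0,0,0]],"gripper":[1,1,1]}' 30
python3 -m creep '{"twist":[[0,0,0],[0,0,0],[0,0,0],[0,0,0],[0,0,0]],"dp":[[0,0,0],[0,0,0],[0,0,0],[0,0,0],[0,0,0]],"gripper":[0.5,0.5,0.5,0.5,0.5]}'
python3 -m creep '{"twist":[[0,0,0],[0,0,0],[0,0,0],[0,0,0],[0,0,0],[0,0,0],[0,0,0],[0,0,0],[0,0,0]],"dp":[[0,-1,0],[0,-2,0],[0,-3,0],[0,-4,0],[0,-4,0],[0,-4,0],[0,-3,0],[0,0,0],[0,0,0]],"gripper":[0.5,0.5,0.5,0.5,0.5,0.5,0.5,0.5,0.5]}'
python3 - <<'E'
from h import *
go([572.4,-243.3,225])
W=grab_frame("wrist");save("w17c",W["pixels"],4,(200,210,350,360))
E
```

```text
clock: 18.4
position: [514.5, 144.7, 12.7]
orientation: [[-0.001, 0.0, 1.0], [-1.0, 0.001, -0.001], [-0.001, -1.0, 0.0]]
ft_force: [-1.1, 0.7, 0.0]
finger_gap: 84.8
clock: 18.9
position: [514.7, 144.9, 13.6]
orientation: [[-0.0, 0.001, 1.0], [-1.0, 0.002, -0.0], [-0.002, -1.0, 0.001]]
ft_force: [-0.1, 0.1, 0.1]
finger_gap: 58.8
clock: 19.8
position: [512.1, 143.6, 233.5]
orientation: [[-0.001, -0.003, 1.0], [-1.0, 0.001, -0.001], [-0.001, -1.0, -0.003]]
ft_force: [-0.2, 0.4, -3.4]
finger_gap: 58.6
t 19.8 p [512.1 143.6 233.5] F [-0.25  0.43 -3.38] gap 58.6
 dp cm [38.69  0.78  6.08]  twist deg [ 0.17 -0.07 -0.07]
```

View pics/w17c.png

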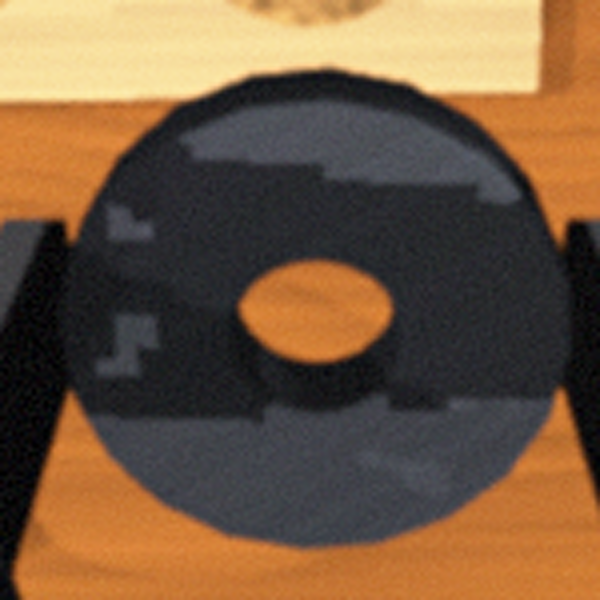

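```bash
python3 -m creep '{"twist":[[0.2,0,0],[0,0,0],[0,0,0],[0,0,0],[0.5,0,0],[0.5,0,0],[0.5,0,0],[0.5,0,0],[0.2,0,0],[0,0,0]],"dp":[[2.5,0,0.8],[4.2,0,0.8],[4.2,-0.1,0.8],[4.2,-0.1,0.8],[4.2,-0.1,0.8],[4.2,-0.1,0.8],[4.2,-0.1,0.8],[4.2,-0.1,0.8],[3.9,-0.1,0.8],[1.9,-0.1,0.2]],"gripper":[0.5,0.5,0.5,0.5,0.5,0.5,0.5,0.5,0.5,0.5]}'
python3 -m creep '{"twist":[[0,0,0],[0,0,0]],"dp":[[0,0,0],[0,0,0]],"gripper":[0.5,0.5]}'
python3 - <<'E'
from h import *
go([572.8,-243.0,192])
E
```

```text
clock: 20.85
position: [579.3, -239.7, 219.3]
orientation: [[0.011, 0.005, 1.0], [-1.0, 0.007, 0.011], [-0.007, -1.0, 0.005]]
ft_force: [-0.5, -0.3, -3.5]
finger_gap: 58.8
clock: 21.05
position: [576.3, -243.4, 214.8]
orientation: [[0.004, -0.002, 1.0], [-1.0, 0.008, 0.004], [-0.008, -1.0, -0.002]]
ft_force: [0.7, 0.6, -3.6]
finger_gap: 58.9
t 21.05 p [ 576.3 -243.4  214.8] F [ 0.67  0.61 -3.65] gap 58.9
 dp cm [-0.03  2.29 -0.34]  twist deg [ 0.14  0.24 -0.45]
```

```bash
python3 -m creep '{"twist":[[0.1,0.2,-0.4],[0,0,0],[0,0,0],[0,0,0]],"dp":[[0,1.0,-0.2],[0,0.8,-0.1],[0,0,0],[0,0,0]],"gripper":[0.5,0.5,0.5,0.5]}'
python3 - <<'E'
from h import *
go([572.8,-243.0,186])
W=grab_frame("wrist");save("w18c",W["pixels"],4,(200,210,350,360))
E
```

```text
clock: 21.45
position: [571.9, -236.6, 192.8]
orientation: [[0.007, -0.007, 1.0], [-1.0, 0.007, 0.007], [-0.007, -1.0, -0.007]]
ft_force: [0.1, -0.6, -1.8]
finger_gap: 58.9
t 21.45 p [ 571.9 -236.6  192.8] F [ 0.09 -0.64 -1.83] gap 58.9
 dp cm [0.64 0.68 0.09]  twist deg [ 0.39  0.39 -0.38]
```

View pics/w18c.png

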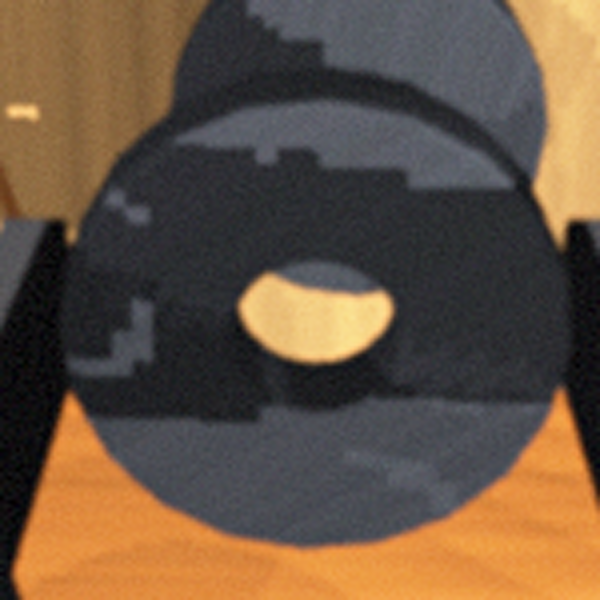

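```bash
python3 -m creep '{"twist":[[0.4,0.4,-0.4],[0,0,0],[0,0,0],[0,0,0]],"dp":[[0.6,0.3,0],[0,0,0],[0,0,0],[0,0,0]],"gripper":[0.5,0.5,0.5,0.5]}'
python3 - <<'E'
from h import *
go([572.8,-243.0,184])
W=grab_frame("wrist");save("w19c",W["pixels"],4,(200,210,350,360))
E
```

```text
clock: 21.9
position: [572.8, -242.8, 190.8]
orientation: [[0.0, 0.003, 1.0], [-1.0, -0.001, 0.0], [0.001, -1.0, 0.003]]
ft_force: [-0.2, 0.6, -2.2]
finger_gap: 58.9
t 21.9 p [ 572.8 -242.8  190.8] F [-0.21  0.59 -2.15] gap 58.9
 dp cm [ 0.02  0.68 -0.01]  twist deg [-0.17  0.    0.08]
```

View pics/w19c.png

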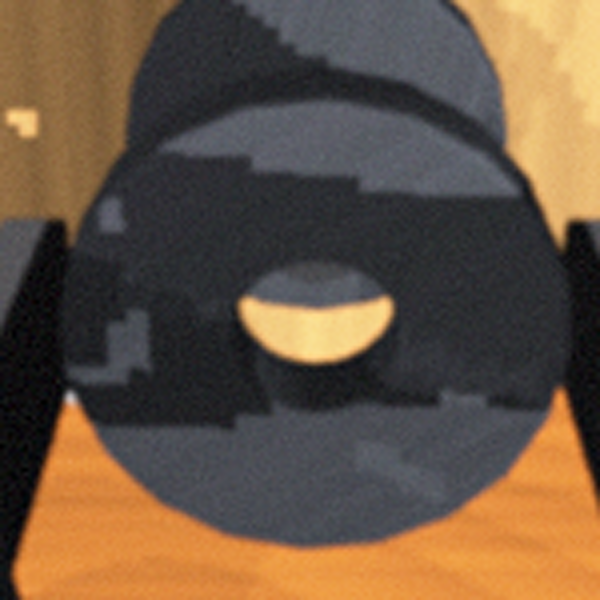

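```bash
python3 -m creep '{"twist":[[-0.2,0,0],[0,0,0],[0,0,0],[0,0,0]],"dp":[[0.02,0.6,0],[0,0,0],[0,0,0],[0,0,0]],"gripper":[0.5,0.5,0.5,0.5]}'
python3 - <<'E'
from h import *
go([572.8,-243.0,180])
W=grab_frame("wrist");save("w20c",W["pixels"],4,(200,210,350,360))
E
```

```text
clock: 22.35
position: [573.1, -243.0, 184.3]
orientation: [[0.0, -0.001, 1.0], [-1.0, -0.001, 0.0], [0.001, -1.0, -0.001]]
ft_force: [0.6, -0.1, -1.9]
finger_gap: 58.6
t 22.35 p [ 573.1 -243.   184.3] F [ 0.57 -0.07 -1.93] gap 58.6
 dp cm [-0.    0.43 -0.03]  twist deg [0.03 0.01 0.08]
```

View pics/w20c.png

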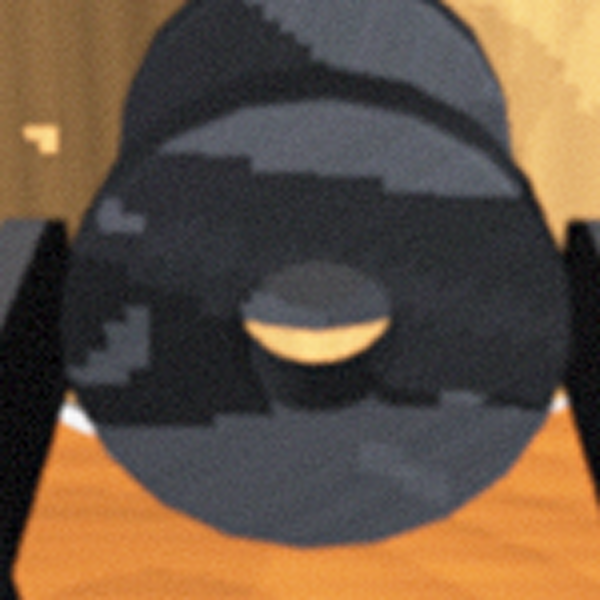

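```bash
python3 - <<'E'
from h import *
import cv2
W=grab_frame("wrist");im=W["pixels"][265:320,250:310]
im=cv2.convertScaleAbs(im,alpha=2.2,beta=-60)
save("w20d",im,10)
E
```

View pics/w20d.png

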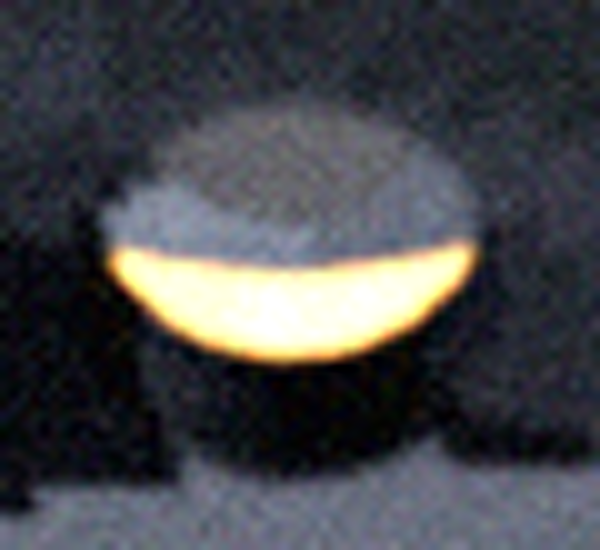

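Rod arc at wrist (279,287) is laterally centred. If the bore is aligned in depth, this gives a tip height of 179.8, against 180.4 expected. Lower.

```bash
python3 -m creep '{"twist":[[0,0,0],[0,0,0],[0,0,0],[0,0,0],[0,0,0],[0,0,0]],"dp":[[0,0.4,-0.02],[0,0,0],[0,0.5,0],[0,0,0],[0,0,0],[0,0,0]],"gripper":[0.5,0.5,0.5,0.5,0.5,0.5]}'
python3 - <<'E'
from h import *
go([572.8,-243.0,170])
W=grab_frame("wrist");im=cv2.convertScaleAbs(W["pixels"][265:320,250:310],alpha=2.2,beta=-60)
save("w21d",im,10)
E
```

```text
clock: 23.05
position: [572.8, -243.0, 174.5]
orientation: [[0.0, -0.001, 1.0], [-1.0, -0.001, 0.0], [0.001, -1.0, -0.001]]
ft_force: [-0.3, -0.3, -2.5]
finger_gap: 58.6
t 23.05 p [ 572.8 -243.   174.5] F [-0.27 -0.34 -2.53] gap 58.6
 dp cm [-0.    0.45 -0.  ]  twist deg [0.03 0.   0.08]
```

View pics/w21d.png

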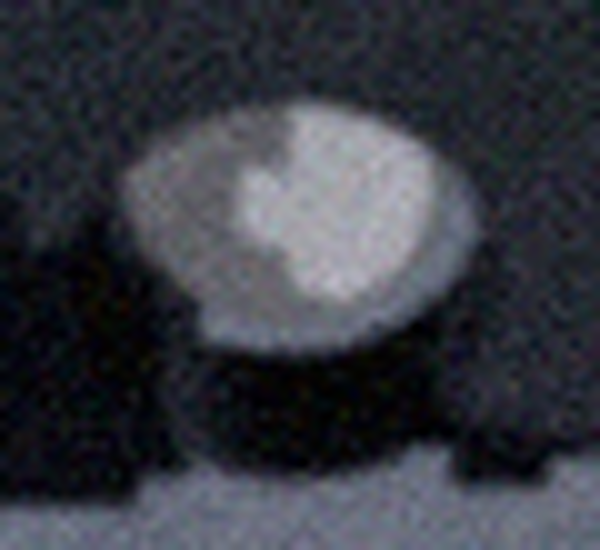

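The rod tip is inside the bore, slightly left (about 0.5 mm), and Fz is unchanged at −2.5 N, so the ring is threaded. Continue down to just above the first ring, expected contact at TCP z ≈ 149.

```bash
python3 -m creep '{"twist":[[0,0,0],[0,0,0],[0,0,0],[0,0,0],[0,0,0],[0,0,0],[0,0,0]],"dp":[[-0.04,0.7,0],[0,0,0],[0,0.7,0],[0,0,0],[0,0.4,0],[0,0,0],[0,0,0]],"gripper":[0.5,0.5,0.5,0.5,0.5,0.5,0.5]}'
python3 - <<'E'
from h import *
go([572.8,-243.0,149])
E
```

```text
clock: 23.8
position: [572.9, -242.6, 154.8]
orientation: [[0.0, -0.001, 1.0], [-1.0, -0.001, 0.0], [0.001, -1.0, -0.001]]
ft_force: [-0.2, -0.1, -2.6]
finger_gap: 58.7
t 23.8 p [ 572.9 -242.6  154.8] F [-0.17 -0.07 -2.55] gap 58.7
 dp cm [ 0.04  0.58 -0.01]  twist deg [0.03 0.01 0.08]
```

```bash
python3 -m creep '{"twist":[[0,0,0],[0,0,0],[0,0,0],[0,0,0],[0,0,0],[0,0,0],[0,0,0],[0,0,0]],"dp":[[0,0.3,0],[0,0,0],[0,0.3,0],[0,0,0],[0,0.3,0],[0,0,0],[0,0,0],[0,0,0]],"gripper":[0.5,0.5,0.5,0.5,0.5,0.5,0.5,0.5]}'
python3 -m creep '{"twist":[[0,0,0]],"dp":[[0,0,0]],"gripper":[0.5]}'
python3 -m creep '{"twist":[[0,0,0]],"dp":[[0,0,0]],"gripper":[0.5]}'
```

```text
clock: 24.6
position: [573.2, -242.7, 145.7]
orientation: [[0.0, 0.0, 1.0], [-1.0, -0.002, 0.0], [0.002, -1.0, 0.0]]
ft_force: [-1.2, -0.2, -0.6]
finger_gap: 58.7
clock: 24.7
position: [573.2, -242.7, 145.7]
orientation: [[0.0, 0.0, 1.0], [-1.0, -0.002, 0.0], [0.002, -1.0, 0.0]]
ft_force: [0.1, 0.3, -1.5]
finger_gap: 58.9
clock: 24.8
position: [573.3, -242.6, 145.8]
orientation: [[0.0, 0.0, 1.0], [-1.0, -0.002, 0.0], [0.002, -1.0, 0.0]]
ft_force: [-0.2, 0.6, -2.2]
finger_gap: 58.7
```

Mean Fz ≈ −1.4, so the weight is going over. A little further.

```bash
python3 -m creep '{"twist":[[0,0,0],[0,0,0],[0,0,0],[0,0,0],[0,0,0]],"dp":[[0,0.2,0],[0,0,0],[0,0.2,0],[0,0,0],[0,0,0]],"gripper":[0.5,0.5,0.5,0.5,0.5]}'
python3 -m creep '{"twist":[[0,0,0]],"dp":[[0,0,0]],"gripper":[0.5]}'
python3 -m creep '{"twist":[[0,0,0]],"dp":[[0,0,0]],"gripper":[0.5]}'
python3 - <<'E'
from h import *
W=grab_frame("wrist");save("w22",W["pixels"]);st()
E
```

```text
clock: 25.3
position: [573.4, -242.7, 141.9]
orientation: [[0.0, 0.001, 1.0], [-1.0, -0.002, 0.0], [0.002, -1.0, 0.001]]
ft_force: [-1.0, -0.1, 0.6]
finger_gap: 58.4
clock: 25.4
position: [573.4, -242.7, 141.9]
orientation: [[0.0, 0.001, 1.0], [-1.0, -0.001, 0.0], [0.001, -1.0, 0.001]]
ft_force: [0.8, -0.7, -0.5]
finger_gap: 58.5
clock: 25.5
position: [573.4, -242.7, 142.0]
orientation: [[0.0, 0.001, 1.0], [-1.0, -0.001, 0.0], [0.001, -1.0, 0.001]]
ft_force: [0.2, 0.4, -0.4]
finger_gap: 58.7
t 25.55 p [ 573.4 -242.7  141.9] F [-0.55  0.23 -0.63] gap 58.6
```

View pics/w22.png

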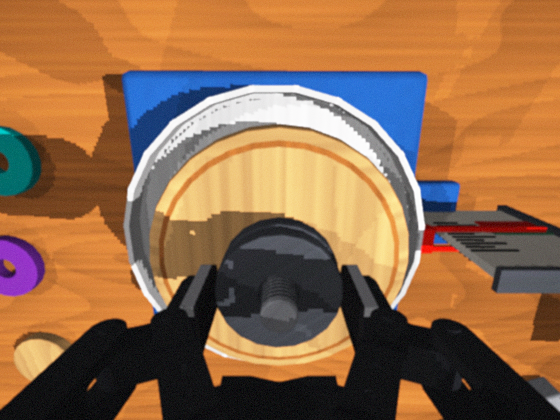

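Fz ≈ −0.3 on average, so the second ring is resting on the first. Lower 1 mm more, then release.

```bash
python3 -m creep '{"twist":[[0,0,0],[0,0,0],[0,0,0],[0,0,0],[0,0,0],[0,0,0],[0,0,0]],"dp":[[0,0.1,0],[0,0,0],[0,0,0],[0,0,0],[0,0,0],[0,0,0],[0,0,0]],"gripper":[0.5,0.5,0.75,0.8,0.9,1,1]}'
python3 - <<'E'
from h import *
W=grab_frame("wrist");save("w23",W["pixels"]);save("w23p",W["pixels"],5,(410,170,560,300))
S=grab_frame("scene");save("sc23",S["pixels"],8,(162,280,222,330));st()
E
```

```text
clock: 26.25
position: [574.4, -243.4, 141.4]
orientation: [[0.0, 0.003, 1.0], [-1.0, -0.003, 0.0], [0.003, -1.0, 0.003]]
ft_force: [0.3, -0.2, -0.0]
finger_gap: 85.2
t 26.35 p [ 574.4 -243.4  141.4] F [ 0.17 -0.35  0.46] gap 85.3
```

View pics/w23.png

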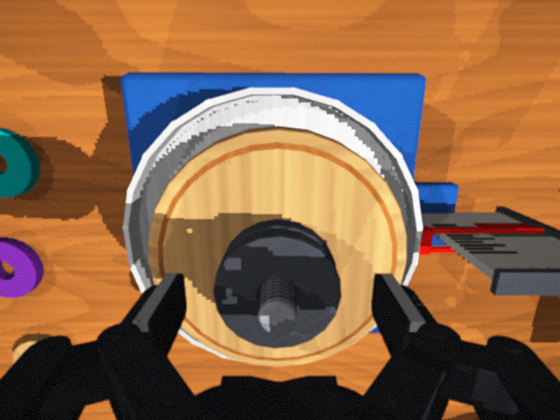

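View pics/sc23.png

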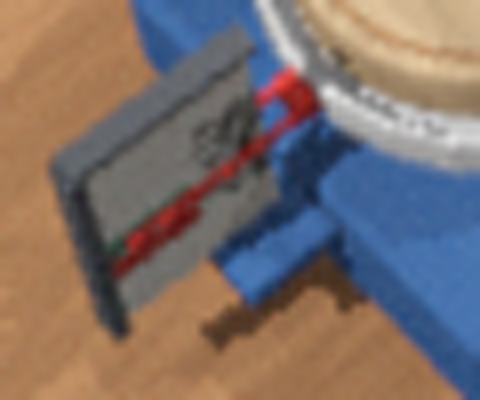

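View pics/w23p.png

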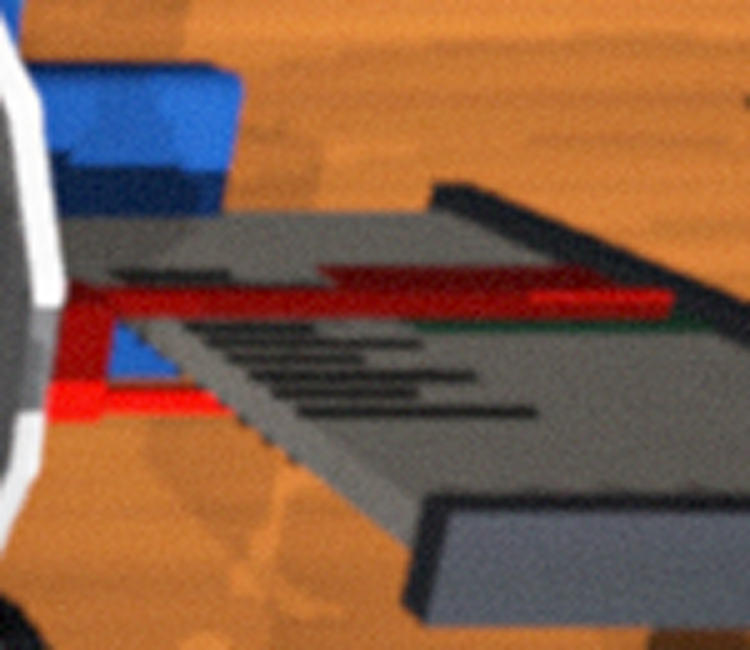

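Second ring is flat on the first and released (wrist (279,285)). The pointer overlaps the band, but it stands off the plate, so this view has parallax. I'll raise the arm and take a more frontal look at the plate.

```bash
python3 -m creep '{"twist":[[0,0,0],[0,0,0],[0,0,0],[0,0,0],[0,0,0],[0,0,0]],"dp":[[0,-1,0],[0,-3,0],[0,-3.5,0],[0,-2,0],[0,0,0],[0,0,0]],"gripper":[1,1,1,1,1,1]}'
python3 -m creep '{"twist":[[0,0,0],[0,0,0],[0,0,0],[0,0,0],[0,0,0],[0,0,0],[0,0,0],[0,0,0]],"dp":[[2.8,0,2],[3,0,2],[3,0,2],[3,1,2],[1.5,2,0],[0,2,0],[0,0,0],[0,0,0]],"gripper":[1,1,1,1,1,1,1,1]}'
python3 - <<'E'
from h import *
go([656,-383,160])
W=grab_frame("wrist");save("w24",W["pixels"])
E
```

```text
clock: 26.95
position: [573.8, -243.1, 242.1]
orientation: [[-0.0, 0.003, 1.0], [-1.0, -0.003, -0.0], [0.003, -1.0, 0.003]]
ft_force: [0.1, 0.0, -0.5]
finger_gap: 85.5
clock: 27.75
position: [652.3, -376.9, 180.3]
orientation: [[0.002, -0.01, 1.0], [-1.0, 0.006, 0.002], [-0.006, -1.0, -0.01]]
ft_force: [-0.1, -0.4, 1.1]
finger_gap: 85.1
t 27.75 p [ 652.3 -376.9  180.3] F [-0.06 -0.35  1.11] gap 85.1
 dp cm [0.62 2.02 0.39]  twist deg [ 0.57  0.13 -0.32]
```

View pics/w24.png

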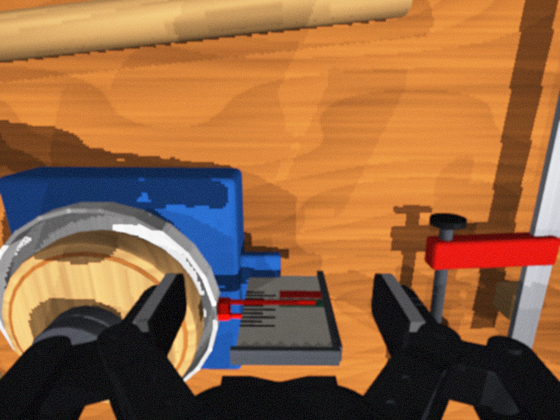

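```bash
python3 -m creep '{"twist":[[0.5,0,-0.3],[0,0,0],[0,0,0],[0,0,0],[0,0,0]],"dp":[[0.1,0,1.5],[0,1,1.5],[0,0,0],[0,0,0],[0,0,0]],"gripper":[1,1,1,1,1]}'
python3 - <<'E'
from h import *
st()
W=grab_frame("wrist");save("w25",W["pixels"],6,(205,270,330,365));np.savez("w25.npz",**W)
E
```

```text
clock: 28.3
position: [684.0, -375.5, 175.6]
orientation: [[0.005, 0.003, 1.0], [-1.0, -0.001, 0.005], [0.001, -1.0, 0.003]]
ft_force: [0.3, 0.1, 0.9]
finger_gap: 85.3
t 28.3 p [ 684.  -375.5  175.6] F [0.27 0.11 0.93] gap 85.3
```

View pics/w25.png

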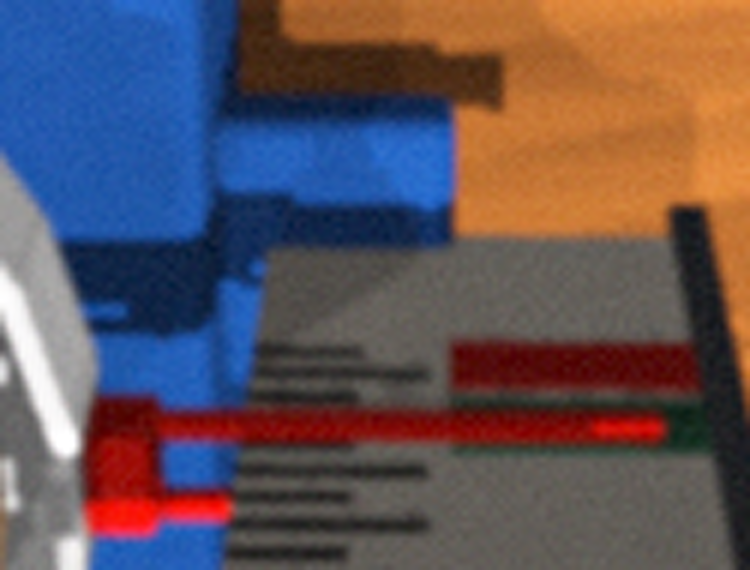

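In this view the pointer (crop v≈426) lies within the green band (397–455), an apparent 29 mm. I'll take the parallax out by triangulating the pointer and the printed lines between the two wrist views.

```bash
python3 - <<'E'
from h import *
d=np.load("w25.npz");B={k:d[k] for k in d}
ET=np.load("ET.npy")
R=np.array([[0,.003,1],[-1,-.003,0],[.003,-1,.003]]);u,_,v=np.linalg.svd(R);R=u@v
T=np.eye(4);T[:3,:3]=R;T[:3,3]=[574.4,-243.4,141.4]
A={"mtx":B["mtx"],"extrinsics":ET@np.linalg.inv(T)}
a=lambda x,y:(410+(x+.5)/5-.5,170+(y+.5)/5-.5); b=lambda x,y:(205+(x+.5)/6-.5,270+(y+.5)/6-.5)
for n,p,q in (("line10 R",(475,376),(428,522)),("line20 R",(420,343),(428,470)),("line15 R",(365,358),(350,496)),
  ("ptr tip",(672,303),(665,428)),("red BL 45?",(320,268),(452,345)),("green R bot",(715,325),(718,452))):
    x,r=tri([A,B],[a(*p),b(*q)]);print(n,x.round(1),np.round(r,1))
# pointer on vertical planes
for x in (574,576,578,580,582,584):
    def onx(f,uv):
        c,dd=ray(f,uv);return c+dd*(x-c[0])/dd[0]
    print(x,"z of line10,20,40,45:",[onx(B,b(*q))[2].round(1) for q in ((400,522),(400,470),(400,373),(330,350))],"ptr",[onx(B,b(600,v))[2].round(1) for v in (410,426,442)],"back prong",onx(B,b(190,508))[2].round(1))
E
```

```text
line10 R [ 578.8 -374.6  113.1] [0.1 0.1]
line20 R [ 578.8 -374.5  103.3] [0. 0.]
line15 R [ 579.3 -364.3  108.9] [0.1 0.1]
ptr tip [ 582.8 -406.8   99.9] [0.2 0.2]
red BL 45? [ 578.9 -377.8   76.9] [0.2 0.2]
green R bot [ 579.1 -414.    99.3] [0.5 0.5]
574 z of line10,20,40,45: [np.float64(107.6), np.float64(97.7), np.float64(77.2), np.float64(71.9)] ptr [np.float64(85.2), np.float64(88.6), np.float64(91.9)] back prong 105.1
576 z of line10,20,40,45: [np.float64(109.8), np.float64(100.0), np.float64(79.8), np.float64(74.6)] ptr [np.float64(87.7), np.float64(91.0), np.float64(94.3)] back prong 107.4
578 z of line10,20,40,45: [np.float64(112.1), np.float64(102.4), np.float64(82.3), np.float64(77.2)] ptr [np.float64(90.1), np.float64(93.5), np.float64(96.7)] back prong 109.7
580 z of line10,20,40,45: [np.float64(114.3), np.float64(104.7), np.float64(84.9), np.float64(79.8)] ptr [np.float64(92.6), np.float64(95.9), np.float64(99.1)] back prong 111.9
582 z of line10,20,40,45: [np.float64(116.5), np.float64(107.1), np.float64(87.4), np.float64(82.4)] ptr [np.float64(95.1), np.float64(98.4), np.float64(101.5)] back prong 114.2
584 z of line10,20,40,45: [np.float64(118.8), np.float64(109.4), np.float64(90.0), np.float64(85.0)] ptr [np.float64(97.6), np.float64(100.8), np.float64(104.0)] back prong 116.5
```

Triangulation: plate face x≈578.9, line 10 at z 113.1 and line 20 at 103.3 (9.8 mm apart, as it should be). The pointer is at z≈99.9, so travel is about 23.2 mm, right at the band's edge. That decides whether a third ring is needed, so I'll measure again from a flatter angle.

```bash
python3 -m creep '{"twist":[[-8.5,0,0],[-8.5,0,0],[-8.5,0,0],[0,0,0],[0,0,0]],"dp":[[0,0,0],[0,0,0],[0,0,0],[0,0,0],[0,0,0]],"gripper":[1,1,1,1,1]}'
python3 - <<'E'
from h import *
s=st();print(s["orientation"].round(3).tolist())
W=grab_frame("wrist");save("w26",W["pixels"]);np.savez("w26.npz",**W)
S=proj(W,np.array([579,-380,95.]));print(S)
x,y=[int(t) for t in S];save("w26c",W["pixels"],6,(max(x-70,0),max(y-50,0),x+55,y+45));print(max(x-70,0),max(y-50,0))
E
```

```text
clock: 28.85
position: [677.0, -378.4, 171.8]
orientation: [[0.0, -0.389, 0.921], [-1.0, 0.001, 0.001], [-0.002, -0.921, -0.389]]
ft_force: [0.5, -1.0, 0.3]
finger_gap: 85.4
t 28.85 p [ 677.  -378.4  171.8] F [ 0.49 -0.98  0.34] gap 85.4
[[0.0, -0.389, 0.921], [-1.0, 0.001, 0.001], [-0.002, -0.921, -0.389]]
[279.84270636 275.79009008]
209 225
```

View pics/w26c.png

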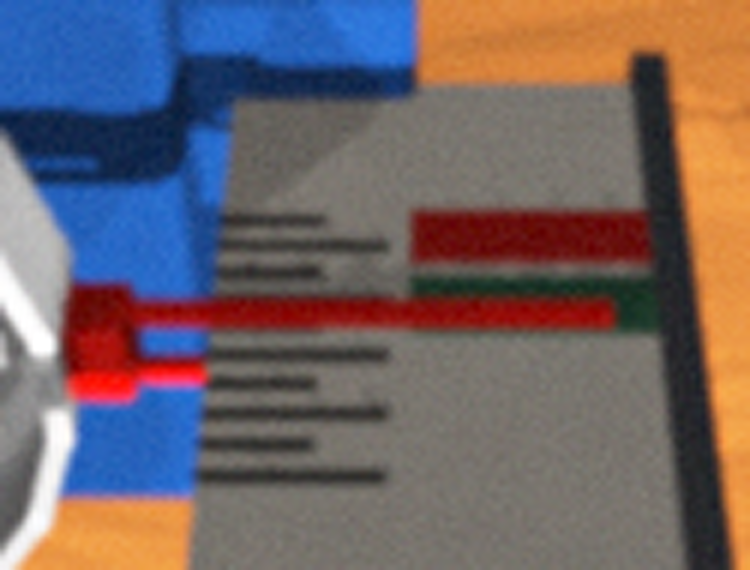

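```bash
python3 - <<'E'
from h import *
d=np.load("w25.npz");B={k:d[k] for k in d};d=np.load("w26.npz");C={k:d[k] for k in d}
ET=np.load("ET.npy")
R=np.array([[0,.003,1],[-1,-.003,0],[.003,-1,.003]]);u,_,v=np.linalg.svd(R);R=u@v
T=np.eye(4);T[:3,:3]=R;T[:3,3]=[574.4,-243.4,141.4]
A={"mtx":B["mtx"],"extrinsics":ET@np.linalg.inv(T)}
a=lambda x,y:(410+(x+.5)/5-.5,170+(y+.5)/5-.5); b=lambda x,y:(205+(x+.5)/6-.5,270+(y+.5)/6-.5); c=lambda x,y:(209+(x+.5)/6-.5,225+(y+.5)/6-.5)
for n,p,q,w in (("line10 R",(475,376),(428,522),(388,412)),("line20 R",(420,343),(428,470),(388,353)),("line15 R",(365,358),(350,496),(315,383)),
  ("ptr tip",(672,303),(665,428),(615,313)),("red BL 45",(320,268),(452,345),(412,212))):
    for fs,uv in (([A,C],[a(*p),c(*w)]),([A,B,C],[a(*p),b(*q),c(*w)])):
        x,r=tri(fs,uv);print(n,x.round(1),np.round(r,1))
for xf in (578.9,):
    def onx(uv,x):
        o,dd=ray(C,uv);return o+dd*(x-o[0])/dd[0]
    ys=(476,443,412,383,353,270,245,219);tr=(0,5,10,15,20,35,40,45)
    z=[onx(c(300,y),xf)[2] for y in ys];k=np.polyfit(tr,z,1);print("fit",k.round(3))
    for xp in (581,582,583,584): print(xp,"travel of pointer top/mid/bottom",[((onx(c(500,y),xp)[2]-k[1])/k[0]).round(1) for y in (298,313,327)], "back prong at",2*576-xp,((onx(c(170,370),2*576-xp)[2]-k[1])/k[0]).round(1))
E
```

```text
line10 R [ 578.8 -374.5  113.1] [0.1 0.1]
line10 R [ 578.8 -374.6  113.1] [0.2 0.1 0.1]
line20 R [ 578.9 -374.4  103.2] [0.2 0.2]
line20 R [ 578.8 -374.5  103.2] [0.1 0.1 0.2]
line15 R [ 579.3 -364.3  108.7] [0.2 0.2]
line15 R [ 579.3 -364.3  108.8] [0.2 0.  0.2]
ptr tip [ 582.7 -407.    99.3] [0.4 0.4]
ptr tip [ 582.7 -406.9   99.4] [0.4 0.2 0.4]
red BL 45 [ 579.1 -377.7   76.9] [0. 0.]
red BL 45 [ 578.9 -377.8   76.8] [0.1 0.2 0.1]
fit [ -1.003 123.244]
581 travel of pointer top/mid/bottom [np.float64(28.3), np.float64(25.6), np.float64(23.1)] back prong at 571 22.9
582 travel of pointer top/mid/bottom [np.float64(27.5), np.float64(24.8), np.float64(22.3)] back prong at 570 23.7
583 travel of pointer top/mid/bottom [np.float64(26.7), np.float64(24.0), np.float64(21.5)] back prong at 569 24.4
584 travel of pointer top/mid/bottom [np.float64(25.9), np.float64(23.2), np.float64(20.8)] back prong at 568 25.1
```

```bash
python3 - <<'E'
from h import *
from scipy.ndimage import map_coordinates
d=np.load("w25.npz");B={k:d[k] for k in d};d=np.load("w26.npz");C={k:d[k] for k in d}
ET=np.load("ET.npy")
R=np.array([[0,.003,1],[-1,-.003,0],[.003,-1,.003]]);u,_,v=np.linalg.svd(R);R=u@v
T=np.eye(4);T[:3,:3]=R;T[:3,3]=[574.4,-243.4,141.4]
im=cv2.imread("pics/w23.png")[:,:,::-1]
A={"mtx":B["mtx"],"extrinsics":ET@np.linalg.inv(T),"pixels":im}
def bar(f,u0,u1,v0,v1):
    I=f["pixels"].astype(float);red=I[:,:,0]-0.5*(I[:,:,1]+I[:,:,2]);out=[]
    for u in range(u0,u1):
        c=red[v0:v1+1,u];c=c-np.median(np.r_[c[:2],c[-2:]]);c=np.clip(c,0,None)
        m=c.max();i=np.where(c>m/2)[0];lo,hi=i[0],i[-1]
        e0=lo-(c[lo]-m/2)/(c[lo]-c[lo-1]) if lo>0 else lo
        e1=hi+(c[hi]-m/2)/(c[hi]-c[hi+1]) if hi+1<len(c) else hi
        out.append((u,v0+e0,v0+e1))
    return np.array(out)
res={}
for n,f,bx in (("A",A,(442,472,224,238)),("B",B,(251,276,332,348)),("C",C,(248,274,268,285))):
    o=bar(f,*bx);m=(o[:,1]+o[:,2])/2;print(n,"mid v",m.mean().round(2),"sd",m.std().round(2),"thick",(o[:,2]-o[:,1]).mean().round(2))
    res[n]=(f,[(u,mm) for u,mm in zip(o[:,0],m)])
def sol(names):
    M=[];h=[]
    for n in names:
        f,pts=res[n]
        uv=np.mean(pts,axis=0);c,dd=ray(f,uv);nrm=np.cross(dd,[0,1,0]);nrm/=np.linalg.norm(nrm)
        M.append(nrm[[0,2]]);h.append(nrm@c)
    s,r,_,_=np.linalg.lstsq(np.array(M),np.array(h),rcond=None);return s.round(2),r
for nn in ("AB","AC","BC","ABC"):
    s,r=sol(nn);print(nn,"x,z",s,"travel",(123.15-s[1]).round(2),r)
E
```

```text
A mid v 230.25 sd 0.04 thick 5.73
B mid v 340.63 sd 0.06 thick 5.09
C mid v 276.83 sd 0.02 thick 4.73
AB x,z [582.31  98.99] travel 24.16 []
AC x,z [582.18  98.63] travel 24.52 []
BC x,z [581.74  98.29] travel 24.86 []
ABC x,z [582.16  98.68] travel 24.47 [0.0096185]
```

Sub-pixel triangulation over three views gives travel ≈ 24.5 mm (pairs 24.2 to 24.9). The pointer is inside the green band with two rings, more than 1 mm above the judged limit of 23.2. Final overall check after backing the arm off.

```bash
python3 -m creep '{"twist":[[8.5,0,0],[8.5,0,0],[6,0,0],[0,0,0],[0,0,0],[0,0,0]],"dp":[[0,-2,0],[0,-3,0],[0,-3,0],[0,-2,0],[0,0,0],[0,0,0]],"gripper":[1,1,1,1,1,1]}'
python3 - <<'E'
from h import *
st()
S=grab_frame("scene");save("sc27",S["pixels"]);save("sc27c",S["pixels"],6,(162,230,287,330))
D=grab_frame("side");save("sd27",D["pixels"]);save("sd27c",D["pixels"],5,(210,100,330,215))
E
```

```text
clock: 29.5
position: [682.9, -377.9, 265.3]
orientation: [[-0.01, 0.007, 1.0], [-1.0, 0.008, -0.01], [-0.008, -1.0, 0.007]]
ft_force: [0.6, -0.0, -0.8]
finger_gap: 85.4
t 29.5 p [ 682.9 -377.9  265.3] F [ 0.63 -0.01 -0.8 ] gap 85.4
```

View pics/sc27c.png

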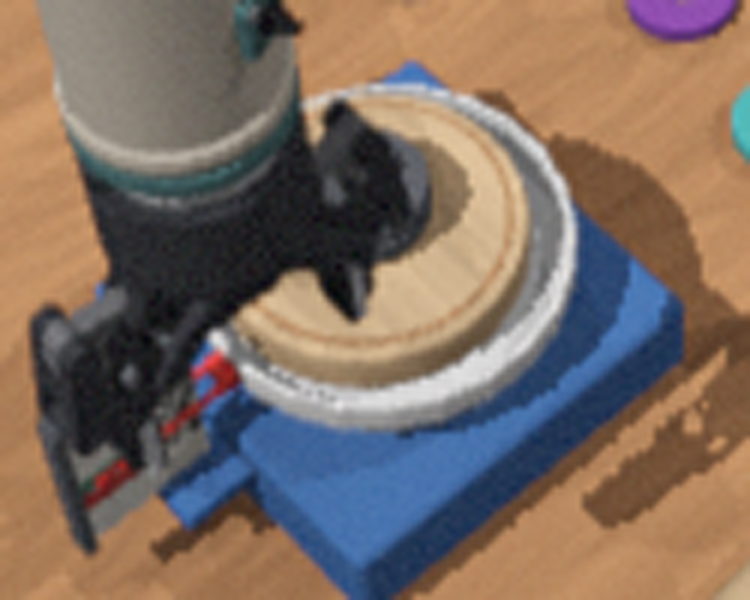

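View pics/sd27.png

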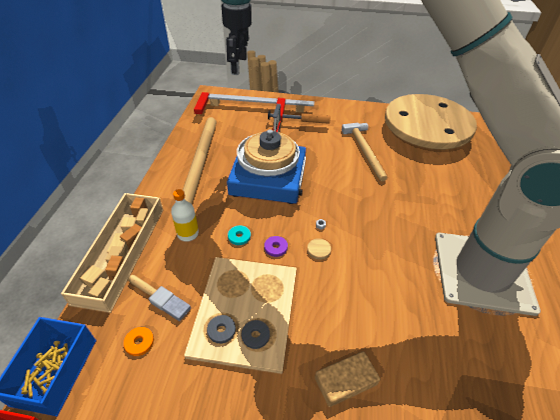

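View pics/sd27c.png

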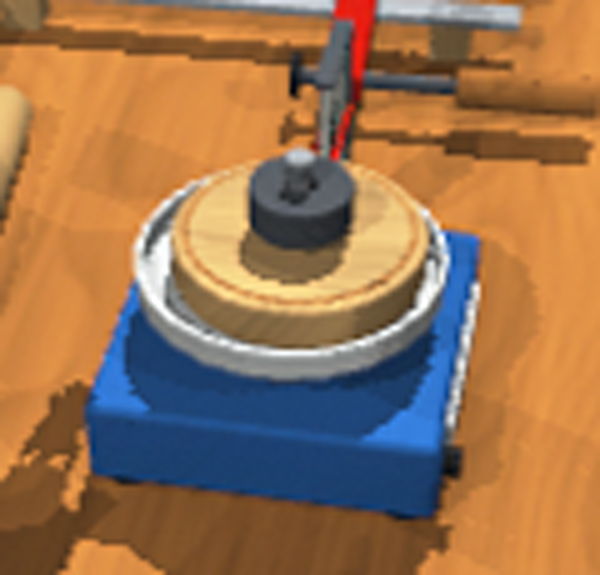

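Side view: two rings stacked flat on the foot around the rod (268,145), two left on the board (221,328 and 256,333), bystanders where they were. One free check from the saved frames: line positions at sub-pixel too, since the margin is small.

```bash
python3 - <<'E'
from h import *
d=np.load("w25.npz");B={k:d[k] for k in d};d=np.load("w26.npz");C={k:d[k] for k in d}
ET=np.load("ET.npy")
R=np.array([[0,.003,1],[-1,-.003,0],[.003,-1,.003]]);u,_,v=np.linalg.svd(R);R=u@v
T=np.eye(4);T[:3,:3]=R;T[:3,3]=[574.4,-243.4,141.4]
A={"mtx":B["mtx"],"extrinsics":ET@np.linalg.inv(T),"pixels":cv2.imread("pics/w23.png")[:,:,::-1]}
def ln(f,u0,u1,vc):
    g=f["pixels"].astype(float).mean(2);vs=[]
    w=g[int(vc)-2:int(vc)+4,u0:u1].mean(1);w=np.clip(w.max()-w,0,None)-.3*np.ptp(w);w=np.clip(w,0,None)
    return ((u0+u1-1)/2,int(vc)-2+(w*np.arange(len(w))).sum()/w.sum())
pts={10:[(A,463,502,170+376/5-.5),(B,248,274,270+522/6-.5),(C,246,272,225+412/6-.5)],
     20:[(A,455,492,170+343/5-.5),(B,250,274,270+470/6-.5),(C,247,272,225+353/6-.5)]}
for t,L in pts.items():
    M=[];h=[];vv=[]
    for f,u0,u1,vc in L:
        uv=ln(f,u0,u1,vc);vv.append(round(uv[1],2));c,dd=ray(f,uv);n=np.cross(dd,[0,1,0]);n/=np.linalg.norm(n);M.append(n[[0,2]]);h.append(n@c)
    s,r,_,_=np.linalg.lstsq(np.array(M),np.array(h),rcond=None);print(t,vv,"x,z",s.round(2),"z at travel0",(s[1]+t).round(2),"pointer travel",(s[1]+t-98.68).round(2))
E
```

```text
10 [np.float64(244.86), np.float64(357.03), np.float64(293.46)] x,z [578.66 113.22] z at travel0 123.22 pointer travel 24.54
20 [np.float64(238.65), np.float64(348.1), np.float64(283.71)] x,z [578.37 103.03] z at travel0 123.03 pointer travel 24.35
```

Travel is 24.4–24.5 mm by both lines, inside the band. Hand in.

```bash
python3 - <<'E'
from h import *
st(); print(job_done())
E
```

```text
t 29.6 p [ 684.  -377.7  264.2] F [-0.41 -0.02 -0.23] gap 85.1
the job is handed in; nothing more can be done
None
```

I threaded two dark steel rings over the rod, one at a time, and handed the job in at 29.6 s. Each went on by sight through its bore and was let go only once the wrist force showed its weight on the pan. The other two rings are still on the board.

- **Placement:** the last pictures show both rings flat, stacked around the rod and let go. The side view shows the bystanders where they were. The gripper is open and clear of everything.
- **Pointer reading:** my first hand-read estimate was 23.2 mm, right at the judged limit. A second hand-read from a flatter view gave about 24. Sub-pixel triangulation over three views then gave 24.4–24.5 mm, with single pairs between 24.2 and 24.9.
- **Margin:** the pointer rests near the low edge of the green band (24 mm), about 1.2 mm inside the judged limit of 23.2 mm. I did not add a third ring: it would have brought the pan to about 32–33 mm, with a risk of over-pressing during placement.

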